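# Lay out a suture set: unnest the pots and load holders and trays

### The job

Lay out the suture set: lift the three nested metal pots out of one another and stand each one upright, fully down, in the holder of its own size, and lay the ringed clamp flat in the wide tray and the slim forceps flat in the narrow tray. Set everything down rather than dropping it.

Things in the scene. Friction and masses are not known exactly. Their poses are not given: they have to be found in the camera images.
- pot_small: tall narrow open metal pot, upright, slightly tapered: 36 mm across the rim, 32 mm across the foot, 90 mm high, walls 2.5 mm, floor 3 mm thick, about 0.1 kg. Origin: centre of its underside, z up its axis. At the start it stands loosely on the floor of the middle pot, underside 8 mm above the worktop, its top 27 mm clear above the middle pot's rim.
- pot_medium: middle open metal pot, upright, slightly tapered: 48 mm across the rim, 44 mm across the foot, 66 mm high, walls 2.5 mm, floor 3 mm thick, about 0.1 kg. Origin: centre of its underside, z up its axis. At the start it stands loosely on the floor of the wide low pot, underside 5 mm above the worktop, its top 25 mm clear above the wide pot's rim.
- pot_large: wide low open metal pot, upright, slightly tapered: 60 mm across the rim, 56 mm across the foot, 44 mm high, walls 2.5 mm, floor 3 mm thick, about 0.1 kg. Origin: centre of its underside, z up its axis. At the start it stands on a dark mat 2 mm thick with the other two nested in it.
- holder_small: smallest of three round grey holders, fixed to the worktop, for the tall narrow pot: collar round a flat well 40 mm wide, floor 5 mm above the worktop (the pot's underside rests there, 4 mm play all round); above 12 mm the mouth flares out 4.5 mm a side; top 18 mm up; foot 66 mm across. Origin: centre of its underside, z up.
- holder_medium: middle-sized of three round grey holders, fixed to the worktop, for the middle pot: collar round a flat well 52 mm wide, floor 5 mm above the worktop (the pot's underside rests there, 4 mm play all round); above 12 mm the mouth flares out 4.5 mm a side; top 18 mm up; foot 78 mm across. Origin: centre of its underside, z up.
- holder_large: widest of three round grey holders, fixed to the worktop, for the wide low pot: collar round a flat well 64 mm wide, floor 5 mm above the worktop (the pot's underside rests there, 4 mm play all round); above 12 mm the mouth flares out 4.5 mm a side; top 18 mm up; foot 90 mm across. Origin: centre of its underside, z up.
- clamp: small steel artery clamp with two finger rings, shut, lying flat on a dark mat 2 mm thick: 126 mm long, 53 mm wide over the rings, 7 mm thick, about 0.045 kg. Origin: centre of its underside; y along its length towards the rings, x across, z up. At its origin the two shanks are 19 mm wide, splaying a little towards the rings: grasp there across x, fingertips within 2 mm of the mat.
- forceps: slim steel dissecting forceps without rings, lying flat on a dark mat 2 mm thick: 126 mm long, 18 mm wide, 8 mm thick, about 0.02 kg. Origin: centre of its underside; y along its length, x across, z up. Grasp it at the middle, across x, fingertips within 2 mm of the mat.
- tray_wide: wide grey tray, fixed, for the ringed clamp, lying along it, either end first, 8 mm play all round: inside 69 x 142 mm, outside 79 x 152 mm, floor 4 mm above the worktop; rim 5 mm wide, 10 mm high, interrupted over the middle 64 mm of both long sides to let fingers past. Origin: centre of its underside; x across, y along it, z up.
- tray_narrow: narrow grey tray, fixed, for the slim forceps, lying along it, either end first, 8 mm play all round: inside 34 x 142 mm, outside 44 x 152 mm, floor 4 mm above the worktop; rim 5 mm wide, 10 mm high, interrupted over the middle 64 mm of both long sides to let fingers past. Origin: centre of its underside; x across, y along it, z up.
There are look-alikes about, which are no part of the job. Leave any orange look-alike of the pot_medium alone.

How it is judged:
At the end, for the whole second after the job is handed in: Each pot upright (0.1 rad) on the floor of the holder of its size, axes within 8 mm; clamp flat in the wide tray, forceps flat in the narrow one: centred within 12 mm, along it within 0.18 rad, underside on the tray floor (4 mm up, +-3 mm), tilt under 0.06 rad. All released, at rest (horizontal distance between pot_small and holder_small below 0.008 m and z of pot_small in the frame of holder_small between 0.002 and 0.008 m and angle between each of pot_small, pot_medium, pot_large's own z axis and vertical below 0.1 rad and horizontal distance between pot_medium and holder_medium below 0.008 m and z of pot_medium in the frame of holder_medium between 0.002 and 0.008 m and horizontal distance between pot_large and holder_large below 0.008 m and z of pot_large in the frame of holder_large between 0.002 and 0.008 m and x of clamp in the frame of tray_wide between -0.012 and 0.012 m and y of clamp in the frame of tray_wide between -0.012 and 0.012 m and z of clamp in the frame of tray_wide between 0.001 and 0.0068 m and angle between the y axis of clamp and the y axis of tray_wide, either way round below 0.18 rad and angle between each of clamp, forceps's own z axis and vertical below 0.06 rad and x of forceps in the frame of tray_narrow between -0.012 and 0.012 m and y of forceps in the frame of tray_narrow between -0.012 and 0.012 m and z of forceps in the frame of tray_narrow between 0.001 and 0.0068 m and angle between the y axis of forceps and the y axis of tray_narrow, either way round below 0.18 rad and linear speed of each of pot_small, pot_medium, pot_large, clamp, forceps below 0.02 m/s); the robot touches nothing.
It fails at once if the pot small is dropped or thrown (moving faster than 0.9 m/s while no finger touches it) (linear speed of pot_small above 0.9 m/s and contact force between the fingers and pot_small below 0.01 N).
It fails at once if the pot medium is dropped or thrown (moving faster than 0.9 m/s while no finger touches it) (linear speed of pot_medium above 0.9 m/s and contact force between the fingers and pot_medium below 0.01 N).
It fails at once if the pot large is dropped or thrown (moving faster than 0.9 m/s while no finger touches it) (linear speed of pot_large above 0.9 m/s and contact force between the fingers and pot_large below 0.01 N).
It fails at once if the clamp is dropped or thrown (moving faster than 0.9 m/s while no finger touches it) (linear speed of clamp above 0.9 m/s and contact force between the fingers and clamp below 0.01 N).
It fails at once if the forceps is dropped or thrown (moving faster than 0.9 m/s while no finger touches it) (linear speed of forceps above 0.9 m/s and contact force between the fingers and forceps below 0.01 N).
It also fails if it takes over 112 s, if anything falls off the work surface, if the arm or the gripper's body presses on something with over 40 N, if the wrist force passes 120 N, or if a joint passes its speed limit or range.

### The arm

A 7-joint arm with a two-finger parallel gripper is mounted at the origin on a cart in front of the work surface, level with it; the furniture and walls round the work are solid. World frame = base frame: x ahead of the robot, y to its left, z up, the work surface at z = 0. Lengths are in m, angles in rad, forces in N, time in s.
With the tool pointing down it reaches from about 0.4 to 0.85 m from the base axis. Payload 4.5 kg.
Tool frame: the origin (TCP) lies on the centre line of the jaws, within the pads' length; the fingertips stand r.tip_extent ahead of it and the grasp point (between the pads) is the TCP (r.tip_extent is the distance from the TCP to the fingertips, in m); z points along the fingers, y is the line along which they close (so a half turn about z gives the same grasp; the last joint's range is limited). The gripper opens to 88 mm and grips with 3 to 60 N. Pads are 18 mm wide; open, the fingers measure 123 mm over their backs; the gripper's body (75 mm by 187 mm) begins 45 mm behind the grasp point.
Start: joints at [1.168, 0.689, -0.195, 1.565, 0.157, 0.902, -0.215], TCP at [0.264, -0.566, 0.258] pointing down, gripper open.
Joint ranges: [-3.01, 3.01], [-0.46, 2.08], [-1.47, 1.51], [0.13, 2.56], [-1, 4.14], [0.04, 2.09], [-2.66, 2.66]. Speed limits (rad/s): [2.57, 2.57, 3.14, 3.14, 3.14, 3.14, 3.14].

### API

Orientations are given as a unit quaternion [x, y, z, w].
In Python, from plant import sensors, vision, finish_job, r gives the robot as it stands. The module is installed in compiled form; this text tells all that it offers.
- The arm moves only by the tool step_arm, never from a script. Its argument "steps" is a list of rows, each a list of 2 entries, a list of its own where there are three numbers: the shift along the tool's x, y, z in cm, then the turn, a rotation vector about the tool's x, y, z in degrees. A call has 1 to 12 rows; each row shifts and turns the commanded pose from where the row before left it, along the tool's axes as they then stand; what a row does not reach is not made up. A row lasts 1/8 s, in which the tool goes at most 62.5 mm and 10.7 degrees, less where a joint would pass 70% of its speed; a pose out of reach is approached as far as the arm can. A call with a gripper value outside its range is refused whole. "claw" is the opening, from -1 (shut) to 1 (fully open), set as the call begins (left out, the last holds). The fingers move at their own pace and stop on an object; "grip_force" is the grip in N (left out, the last holds). Time passes only in rows, so rows that do not move let the fingers close. It gives the time, the measured TCP pose, the force, the opening and the grip force at its end, in the units of the state.
- sensors.get_state(): the state, without advancing time (a new reading comes with each control period).
- vision.snapshot(name): name is "side" or "top" or "wrist"; returns a dict with "img" (480x640x3 uint8, red, green, blue), "fx", "fy", "cx", "cy" (pixels), "k1" (the pictures are not rectified: a ray, as slopes to the right and down, at radius r is drawn at 1 + k1 r^2 times it, then the intrinsics apply), "position" and "rotation" of the camera in the world. Camera axes: x right, y down, z forward; pixel columns grow to the right and rows downward; lengths in m; the calibration is good to about 2 mm. A picture is of the moment at which its call begins. There is no depth.
- finish_job(): hands the job in; it is judged then, once.
The state is a dict: "clock": time; "q": joint angles; "qd": joint speeds; "joint_torque": joint torques, N m; "tool_pos": TCP position; "eef_rot": TCP orientation; "contact_force": force on the tool from outside, world axes, zero at the start; "moment": the same for the moment, N m; "opening": opening from 0.0 (shut) to 1.0 (fully open); "finger_force": force on a finger pad.
Only numpy, scipy, OpenCV 4.12 (cv2) and the standard library are available. Lean on these libraries where they do the work, as an engineer would, in place of code of your own. Each camera call takes 0.05 s, during which the arm holds its last target. There are 200 camera calls.

## Working session

There is one attempt and no reset: what is moved stays moved. The work goes in short steps, Python scripts to look and compute and a tool call to move; the robot and the scene stay as the last step left them, time stands still between calls to the robot, and variables do not carry over. Pictures are saved under pics/ and viewed, at most 17 in all, crops included, and the job is handed in when it is done.

Besides the shell and the picture viewer there is one more tool, called after "Emit:" as a command line: name --argument value ..., lists and objects as JSON in quotes. step_arm: Moves the arm, as the interface text tells. Its arguments: {"type":"object","properties":{"steps":{"type":"array"},"claw":{"type":"number"},"grip_force":{"type":"number"}},"required":["steps"]}

```bash
mkdir -p pics
cat > h.py <<'E'
import numpy as np, cv2
from scipy.spatial.transform import Rotation as R
from plant import sensors, vision, finish_job, r
def rot(s):
    a=np.array(s["rotation"],float)
    return a if a.shape==(3,3) else R.from_quat(a).as_matrix()
def ray(s,u,v):
    K=np.array([[s["fx"],0,s["cx"]],[0,s["fy"],s["cy"]],[0,0,1.]])
    p=cv2.undistortPoints(np.array([[[u,v]]],float),K,np.array([s["k1"],0,0,0,0.]))[0,0]
    return np.array(s["position"]),rot(s)@np.array([p[0],p[1],1.])
def onz(s,u,v,z):
    o,d=ray(s,u,v); return o+d*(z-o[2])/d[2]
def proj(s,P):
    c=rot(s).T@(np.array(P)-s["position"]); x,y=c[:2]/c[2]; k=1+s["k1"]*(x*x+y*y)
    return np.array([s["fx"]*x*k+s["cx"],s["fy"]*y*k+s["cy"]])
def snap(n,f=None):
    s=vision.snapshot(n)
    if f: cv2.imwrite("pics/"+f,s["img"][:,:,::-1])
    return s
E
python3 - <<'E'
from h import *
import pickle
st=sensors.get_state(); print({k:np.round(v,3) for k,v in st.items()}); print(r.tip_extent)
for n in("top","side"):
    s=snap(n,n+"0.png"); pickle.dump(s,open(n+"0.pkl","wb"))
    print(n,{k:np.round(s[k],3) for k in s if k!="img"})
E
```

```text
{'clock': np.float64(0.0), 'q': array([ 1.168,  0.69 , -0.195,  1.566,  0.157,  0.903, -0.215]), 'qd': array([-0.001,  0.001, -0.002, -0.   ,  0.   ,  0.001,  0.   ]), 'joint_torque': array([-1.0000e-03, -5.2756e+01, -1.2670e+00, -1.5343e+01, -5.3000e-02,
        7.0000e-03,  0.0000e+00]), 'tool_pos': array([ 0.264, -0.566,  0.257]), 'eef_rot': array([ 0.976,  0.217, -0.   , -0.001]), 'contact_force': array([-0.364, -0.592,  0.347]), 'moment': array([-0.033,  0.042, -0.035]), 'finger_force': np.float64(0.0), 'opening': np.float64(0.998)}
0.019
top {'fx': np.float64(544.663), 'fy': np.float64(544.663), 'cx': np.float64(325.237), 'cy': np.float64(245.291), 'k1': np.float64(-0.162), 'position': array([ 0.267, -0.056,  1.357]), 'rotation': array([ 0.714, -0.692,  0.071, -0.073])}
side {'fx': np.float64(551.853), 'fy': np.float64(551.853), 'cx': np.float64(322.516), 'cy': np.float64(240.316), 'k1': np.float64(-0.021), 'position': array([-0.504, -0.783,  0.611]), 'rotation': array([ 0.746, -0.38 ,  0.257, -0.483])}
```

View pics/top0.png

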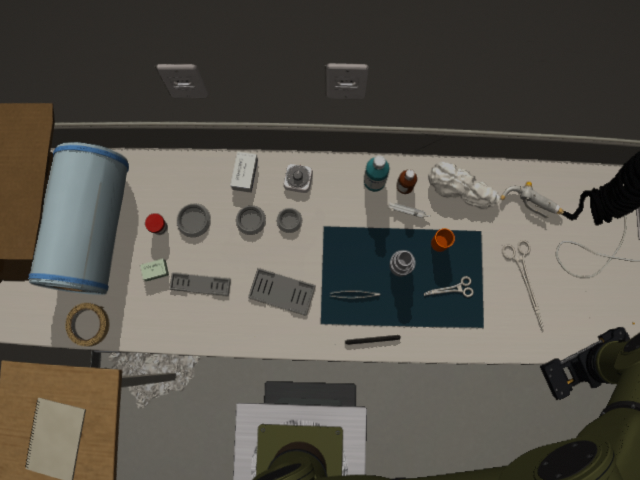

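View pics/side0.png

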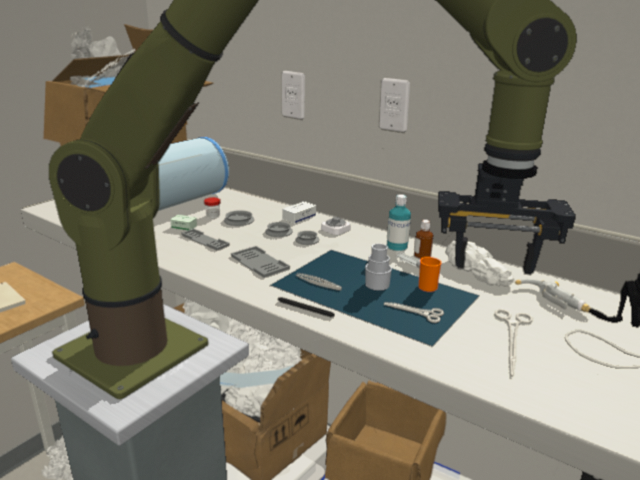

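Run:
```python
from h import *
import pickle
s=pickle.load(open("top0.pkl","rb")); im=s["img"]
a=cv2.resize(im[225:330,320:545],(792,370),interpolation=cv2.INTER_CUBIC)
b=cv2.resize(im[195:320,140:320],(800,556),interpolation=cv2.INTER_CUBIC)
cv2.imwrite("pics/a.png",a[:,:,::-1]); cv2.imwrite("pics/b.png",b[:,:,::-1])
hsv=cv2.cvtColor(im,cv2.COLOR_RGB2HSV)
def blobs(mask,x0,x1,y0,y1,z,amin=60):
    m=np.zeros_like(mask);m[y0:y1,x0:x1]=mask[y0:y1,x0:x1]
    for c in cv2.findContours(m,cv2.RETR_EXTERNAL,cv2.CHAIN_APPROX_NONE)[0]:
        if cv2.contourArea(c)<amin: continue
        w=np.array([onz(s,*p[0],z)[:2] for p in c],np.float32)
        rc=cv2.minAreaRect(w*1000); (cc,rr)=cv2.minEnclosingCircle(w*1000)
        px=c[:,0].mean(0)
        print("px",px.round(0),"rect",np.round(rc[0],1),np.round(rc[1],1),round(rc[2],1),"circ",np.round(cc,1),round(rr,1))
v=hsv[:,:,2]
print("grey"); blobs(((v<150)).astype(np.uint8)*255,140,318,200,318,0.01)
print("mat bright"); blobs(((hsv[:,:,1]<110)&(v>60)).astype(np.uint8)*255,324,481,230,322,0.006,30)
```

```text
grey
px [281. 293.] rect [420.   57.5] [158.9  94.5] 75.0 circ [424.3  56.8] 88.8
px [176. 269.] rect [507.5 305.2] [245.2 214.9] 87.9 circ [506.9 301.8] 155.2
px [289. 223.] rect [600.7  49. ] [68.7 83.6] 80.1 circ [599.   47.1] 43.4
px [193. 223.] rect [592.9 294.4] [109.5  89.4] 4.4 circ [593.5 292.4] 55.3
px [248. 218.] rect [607.7 146.2] [119.2  78.8] 12.2 circ [607.4 159.2] 62.9
mat bright
px [452. 288.] rect [ 451.7 -360.8] [ 50.9 125.6] 1.3 circ [ 443.2 -360.3] 63.9
px [402. 262.] rect [ 509.6 -244. ] [61.5 63.8] 1.6 circ [ 510.1 -243.8] 32.7
```

View pics/a.png

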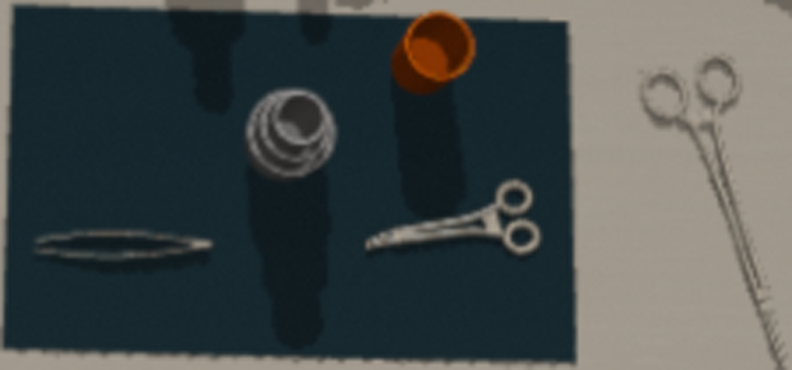

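View pics/b.png

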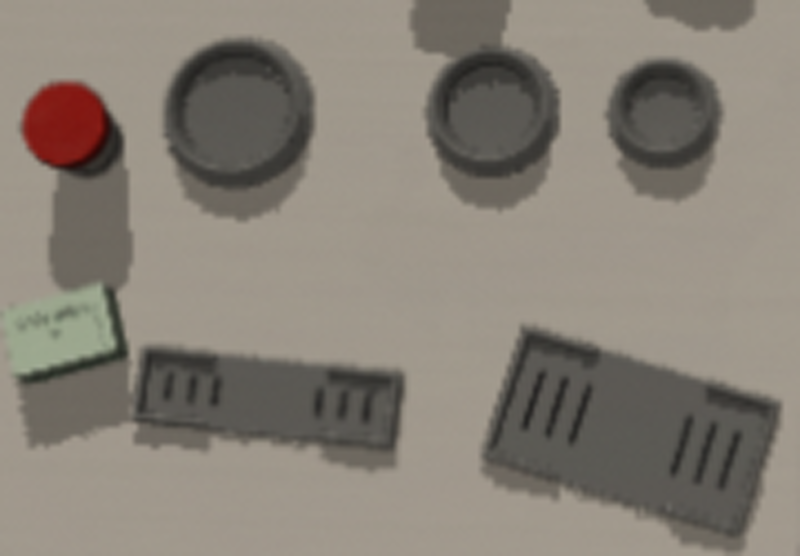

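```bash
cat >> h.py <<'E'
def blobs(s,mask,box,z,amin=60,mode=cv2.RETR_EXTERNAL):
    x0,x1,y0,y1=box; m=np.zeros(mask.shape,np.uint8);m[y0:y1,x0:x1]=mask[y0:y1,x0:x1]*255
    for c in cv2.findContours(m,mode,cv2.CHAIN_APPROX_NONE)[0]:
        if cv2.contourArea(c)<amin: continue
        w=np.array([onz(s,*p[0],z)[:2] for p in c],np.float32)*1000
        rc=cv2.minAreaRect(w); (cc,rr)=cv2.minEnclosingCircle(w); bx=cv2.boxPoints(rc)
        e=max((bx[1]-bx[0],bx[2]-bx[1]),key=np.linalg.norm); l,t,ww,hh=cv2.boundingRect(c)
        print("px",(l,t,l+ww,t+hh),"rect",np.round(rc[0],1),np.round(sorted(rc[1]),1),"long axis deg",round(np.degrees(np.arctan2(e[1],e[0]))%180,1),"circ",np.round(cc,1),round(rr,1))
E
python3 - <<'E'
from h import *
import pickle
s=pickle.load(open("top0.pkl","rb")); im=s["img"]; hsv=cv2.cvtColor(im,cv2.COLOR_RGB2HSV); v=hsv[:,:,2]; sa=hsv[:,:,1]
print("table/shadow/tray v",v[250,230],v[303,160+10],v[285,200],v[225,193], "mat",im[310,440],"forceps col",im[288:302,355].tolist())
g=(v<100)
blobs(s,g,(165,320,265,318),0.006)
blobs(s,g,(172,318,200,242),0.009)
print("forceps"); blobs(s,(sa<130)&(v>50)|(v>75),(326,384,280,306),0.005,15)
print("clamp"); blobs(s,(sa<110)&(v>60),(415,480,265,305),0.007,8,cv2.RETR_CCOMP)
E
```

```text
table/shadow/tray v 159 160 90 90 mat [23 41 46] forceps col [[22, 40, 45], [26, 42, 48], [56, 63, 63], [79, 80, 76], [31, 38, 39], [17, 27, 32], [16, 28, 32], [23, 35, 40], [52, 63, 64], [74, 81, 80], [44, 51, 51], [19, 30, 33], [15, 27, 31], [16, 27, 32]]
px (170, 273, 231, 297) rect [435.7 265. ] [ 45.2 152.8] long axis deg 85.8 circ [436.4 265.2] 77.5
px (249, 269, 315, 316) rect [424.3  57.1] [ 79.9 152.4] long axis deg 75.0 circ [424.7  57.1] 83.8
px (277, 209, 302, 233) rect [607.8  46.9] [60.6 61.4] long axis deg 91.7 circ [607.5  47. ] 32.5
px (236, 205, 266, 235) rect [605.2 146.2] [75.1 75.7] long axis deg 156.9 circ [606.9 146.5] 39.6
px (177, 204, 210, 238) rect [600.9 295.2] [84.1 88.4] long axis deg 4.4 circ [601.1 294.4] 45.3
forceps
px (329, 290, 381, 299) rect [ 425.  -124.4] [ 20.  127.3] long axis deg 91.7 circ [ 423.8 -124.4] 63.8
clamp
px (424, 276, 474, 297) rect [ 451.5 -360.6] [ 50.8 125.5] long axis deg 91.3 circ [ 443.1 -360.1] 63.8
px (464, 289, 472, 295) rect [ 438.6 -409.3] [14.3 14.7] long axis deg 135.7 circ [ 438.6 -409.3] 9.2
px (452, 286, 458, 290) rect [ 447.3 -376.7] [ 8.9 11.1] long axis deg 135.1 circ [ 447.9 -376. ] 6.6
px (463, 278, 470, 284) rect [ 466.5 -405.8] [12.8 15.7] long axis deg 91.4 circ [ 466.1 -405.5] 8.3
```

```bash
cat >> h.py <<'E'
def pose():
    st=sensors.get_state(); M=R.from_quat(st["eef_rot"]).as_matrix()
    return np.array(st["tool_pos"]),M,np.degrees(np.arctan2(M[1,0],M[0,0])),st
def to(x,y,z,phi,n):
    "rows to a tool-down pose, straight line, even turn"
    p,M,f,st=pose(); T=R.from_euler("z",phi,degrees=True).as_matrix()@np.diag([1,-1,-1.])
    w=R.from_matrix(M.T@T).as_rotvec()/n; d=(np.array([x,y,z])-p)/n
    print("at",p.round(4),"phi",round(f,2),"clock",round(float(st["clock"]),2))
    for i in range(n):
        print([(M.T@d*100).round(2).tolist(),np.degrees(w).round(2).tolist()],end=",")
        M=M@R.from_rotvec(w).as_matrix()
    print()
E
python3 - <<'E'
from h import *
import pickle
s=pickle.load(open("top0.pkl","rb"))
im=s["img"];hsv=cv2.cvtColor(im,cv2.COLOR_RGB2HSV)
print("small rim",onz(s,405.8,258.2,.098),"large",onz(s,402.7,262.8,.046))
blobs(s,(hsv[:,:,0]<18)&(hsv[:,:,1]>150),(425,460,225,255),.05,40)
print("box low edge",onz(s,243,189,0),"white",onz(s,297,191,0))
to(.512,-.245,.28,90,12)
E
```

```text
small rim [ 0.50225358 -0.23892963  0.098     ] large [ 0.50028761 -0.23886212  0.046     ]
px (431, 228, 455, 252) rect [ 560.5 -336.9] [48.9 63.9] long axis deg 135.4 circ [ 559.8 -337.5] 32.5
box low edge [0.69128285 0.17194081 0.        ] white [0.68969254 0.03035636 0.        ]
at [ 0.2642 -0.5659  0.257 ] phi 25.03 clock 0.1
[[3.0, -1.55, -0.19], [-0.01, -0.0, -5.41]],[[3.14, -1.26, -0.19], [-0.01, -0.0, -5.41]],[[3.24, -0.96, -0.19], [-0.01, -0.0, -5.41]],[[3.32, -0.65, -0.19], [-0.01, -0.0, -5.41]],[[3.36, -0.33, -0.19], [-0.01, -0.0, -5.41]],[[3.38, -0.01, -0.19], [-0.01, -0.0, -5.41]],[[3.36, 0.31, -0.19], [-0.01, -0.0, -5.41]],[[3.32, 0.62, -0.19], [-0.01, -0.0, -5.41]],[[3.25, 0.93, -0.19], [-0.01, -0.0, -5.41]],[[3.14, 1.23, -0.19], [-0.01, -0.0, -5.41]],[[3.01, 1.53, -0.19], [-0.01, -0.0, -5.41]],[[2.86, 1.8, -0.19], [-0.01, -0.0, -5.41]],
```

Pots stand at about (0.501, −0.239). The clamp is the one on the mat (px 450,288; 126 mm long), not the longer ringed tool at px (523,285) off the mat. The orange cup (443,240) stays. The enlarged crop shows this.

Emit:
step_arm --steps '[[[3.0, -1.55, -0.2], [0, 0, -5.4]], [[3.1, -1.3, -0.2], [0, 0, -5.4]], [[3.2, -1.0, -0.2], [0, 0, -5.4]], [[3.3, -0.65, -0.2], [0, 0, -5.4]], [[3.4, -0.3, -0.2], [0, 0, -5.4]], [[3.4, 0, -0.2], [0, 0, -5.4]], [[3.4, 0.3, -0.2], [0, 0, -5.4]], [[3.3, 0.6, -0.2], [0, 0, -5.4]], [[3.25, 0.9, -0.2], [0, 0, -5.4]], [[3.1, 1.2, -0.2], [0, 0, -5.4]], [[3.0, 1.5, -0.2], [0, 0, -5.4]], [[2.9, 1.8, -0.2], [0, 0, -5.4]]]' --claw 1

```text
clock: 1.6
tool_pos: [0.5115, -0.2436, 0.2817]
eef_rot: [0.707, 0.708, -0.0, -0.0]
contact_force: [-0.0, -0.7, -0.7]
opening: 0.999
finger_force: 0.0
```

Emit:
step_arm --steps '[[[0, 0, 0], [0, 0, 0]], [[0, 0, 0], [0, 0, 0]]]'

```text
clock: 1.85
tool_pos: [0.5102, -0.2458, 0.2814]
eef_rot: [0.709, 0.706, -0.001, -0.0]
contact_force: [-0.1, -0.8, 0.1]
opening: 1.0
finger_force: 0.0
```

Run:
```python
from h import *
import pickle
s=snap("wrist","w1.png"); pickle.dump(s,open("w1.pkl","wb"))
print(pose()[:3]); print(s["position"],rot(s).round(3),s["fx"],s["k1"])
print("pred small rim px",proj(s,[.502,-.239,.098]))
```

```text
(array([ 0.5099423 , -0.24629208,  0.28140769]), array([[ 0.00517306,  0.99998554, -0.00146978],
       [ 0.99998607, -0.00517459, -0.00104517],
       [-0.00105276, -0.00146436, -0.99999837]]), np.float64(89.70360423267624))
[ 0.51148965 -0.17216933  0.40842863] [[ 1.    -0.002 -0.002]
 [-0.003 -0.959 -0.284]
 [-0.001  0.284 -0.959]] 419.4338388004326 -0.00024354574471130864
pred small rim px [309.75189347 207.04865467]
```

View pics/w1.png

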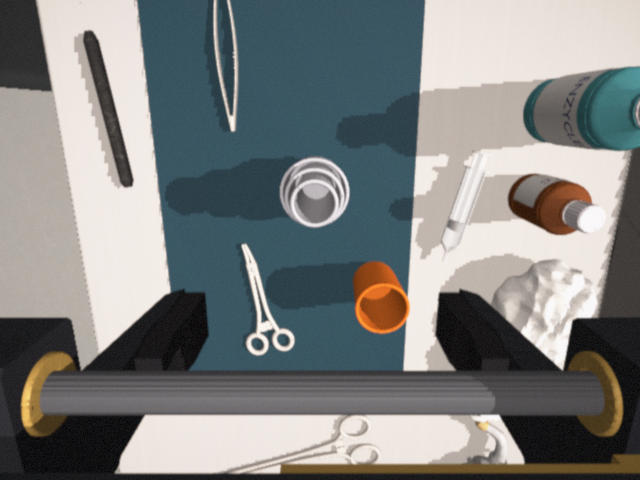

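The wrist view shows the nested pots: small rim centred about (316,202), outer blob about (314,192). The clamp is at (265,300) and the orange cup at (381,300).

Run:
```python
from h import *
import pickle
s=pickle.load(open("w1.pkl","rb")); im=s["img"]
for n,u,v,z in(("small",316,202,.098),("small2",316,203,.098),("large",314,189,.046)): print(n,onz(s,u,v,z))
hsv=cv2.cvtColor(im,cv2.COLOR_RGB2HSV)
m=(hsv[:,:,1]<90)&(hsv[:,:,2]>80)
blobs(s,m,(270,360,150,235),.046,100)
blobs(s,m,(230,300,238,362),.007,20,cv2.RETR_CCOMP)
```

```text
small [ 0.5067428 -0.2351385  0.098    ]
small2 [ 0.50673769 -0.23590368  0.098     ]
large [ 0.50428324 -0.23417903  0.046     ]
px (279, 155, 351, 229) rect [ 504.4 -237.3] [62.7 62.9] long axis deg 124.2 circ [ 505.5 -237.1] 32.5
px (240, 242, 296, 357) rect [ 455.2 -359.1] [ 54.2 129.7] long axis deg 89.4 circ [ 446.2 -358.5] 65.8
px (252, 338, 264, 350) rect [ 441.1 -408.7] [11.1 12.6] long axis deg 136.7 circ [ 441.3 -408.5] 7.1
px (278, 334, 290, 346) rect [ 468.9 -403.7] [10.6 13.6] long axis deg 130.8 circ [ 468.9 -403.7] 6.9
px (261, 308, 268, 322) rect [ 449.7 -374. ] [ 5.5 15.1] long axis deg 93.3 circ [ 448.1 -374.1] 7.6
```

Run:
```python
from h import *
to(.505,-.236,.096,90,8)
```

```text
at [ 0.5099 -0.2463  0.2814] phi 89.7 clock 1.9
[[0.13, -0.06, 2.32], [-0.01, 0.01, -0.04]],[[0.13, -0.06, 2.32], [-0.01, 0.01, -0.04]],[[0.13, -0.06, 2.32], [-0.01, 0.01, -0.04]],[[0.13, -0.06, 2.32], [-0.01, 0.01, -0.04]],[[0.13, -0.06, 2.32], [-0.01, 0.01, -0.04]],[[0.13, -0.06, 2.32], [-0.01, 0.01, -0.04]],[[0.13, -0.06, 2.32], [-0.01, 0.01, -0.04]],[[0.13, -0.06, 2.32], [-0.01, 0.01, -0.04]],
```

Emit:
step_arm --steps '[[[0.5, -0.25, 0], [0, 0, 0]], [[0.5, -0.25, 2.5], [0, 0, 0]], [[0, 0, 3], [0, 0, 0]], [[0, 0, 3], [0, 0, 0]], [[0, 0, 3], [0, 0, 0]], [[0, 0, 3], [0, 0, 0]], [[0, 0, 2], [0, 0, 0]], [[0, 0, 1], [0, 0, 0]], [[0, 0, 0.8], [0, 0, 0]], [[0, 0, 0], [0, 0, 0]], [[0, 0, 0], [0, 0, 0]]]'

```text
clock: 3.28
tool_pos: [0.5064, -0.2352, 0.0993]
eef_rot: [0.708, 0.706, 0.0, 0.001]
contact_force: [0.6, -0.1, 0.5]
opening: 0.999
finger_force: 0.0
```

Emit:
step_arm --steps '[[[0, 0, 0], [0, 0, 0]], [[0, 0, 0], [0, 0, 0]], [[0, 0, 0], [0, 0, 0]], [[0, 0, 0], [0, 0, 0]], [[0, 0, 0], [0, 0, 0]], [[0, 0, 0], [0, 0, 0]]]' --claw -1 --grip_force 15

```text
clock: 4.03
tool_pos: [0.5058, -0.2351, 0.0987]
eef_rot: [0.708, 0.706, -0.0, -0.0]
contact_force: [-1.0, -0.3, 0.5]
opening: 0.405
finger_force: 15.0
```

Emit:
step_arm --steps '[[[0, 0, -1], [0, 0, 0]], [[0, 0, -2], [0, 0, 0]], [[0, 0, -3], [0, 0, 0]], [[0, 0, -3], [0, 0, 0]], [[0, 0, -3], [0, 0, 0]], [[0, 0, -2], [0, 0, 0]]]'

```text
clock: 4.78
tool_pos: [0.5063, -0.235, 0.2408]
eef_rot: [0.708, 0.706, 0.0, 0.001]
contact_force: [0.8, -0.1, -1.4]
opening: 0.409
finger_force: 15.0
```

Emit:
step_arm --steps '[[[1, 0.4, 0], [0, 0, 0]], [[2, 0.7, 0], [0, 0, 0]], [[3, 1, 0], [0, 0, 0]], [[3, 1, 0], [0, 0, 0]], [[3, 1.1, 0], [0, 0, 0]], [[3, 1.1, 0], [0, 0, 0]], [[3, 1.1, 0], [0, 0, 0]], [[3, 1.1, 0], [0, 0, 0]], [[2.5, 1, 0], [0, 0, 0]], [[2, 0.8, 0], [0, 0, 0]], [[1.2, 0.5, 0], [0, 0, 0]], [[0, 0, 0], [0, 0, 0]]]'

```text
clock: 6.28
tool_pos: [0.6048, 0.0325, 0.2384]
eef_rot: [0.708, 0.706, -0.0, -0.0]
contact_force: [-0.3, -0.4, -0.7]
opening: 0.404
finger_force: 15.0
```

Run:
```python
from h import *
import pickle
s=snap("wrist","w2.png"); pickle.dump(s,open("w2.pkl","wb")); print(pose()[:3])
for n,p in (("sm",[.6075,.047,.018]),("med",[.606,.1464,.018]),("large",[.601,.295,.018])): print(n,proj(s,p))
```

```text
(array([0.60457996, 0.03112538, 0.23839471]), array([[ 3.21987826e-03,  9.99994554e-01, -7.24709714e-04],
       [ 9.99994377e-01, -3.22055483e-03, -9.34352491e-04],
       [-9.36681369e-04, -7.21697138e-04, -9.99999301e-01]]), np.float64(89.81551416527937))
sm [323.72873776 188.83086857]
med [321.8758628   60.21836747]
large [ 314.27915448 -180.1976899 ]
```

View pics/w2.png

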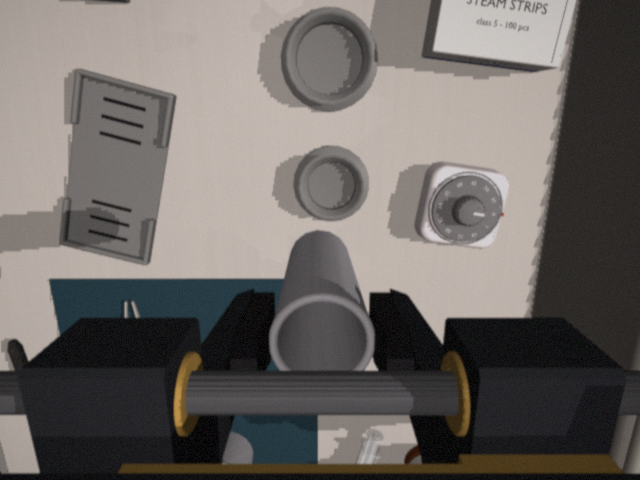

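The holder_small collar is centred near (332,182) and the medium one near (330,58). The held pot's rim is near (323,336), and I'll use it to check the wrist camera's bias.

Run:
```python
from h import *
import pickle
s=pickle.load(open("w2.pkl","rb")); print(s["position"],rot(s).round(4))
print("rim",onz(s,323,336,.2377)); print("foot far edge", onz(s,319,232,.1477))
v=s["img"].max(2)
m=(v<125)
for u,w in((332,182),(330,58)): print("holder",onz(s,u,w,.018))
blobs(s,m,(60,180,66,266),.006,500); blobs(s,m,(286,378,140,225),.012,500); blobs(s,m,(275,384,0,115),.012,500)
print(v[182,285],v[180,300],v[180,330],v[222,330])
```

```text
[0.60580863 0.10594744 0.36550369] [[ 1.000e+00 -6.000e-04 -4.000e-04]
 [-7.000e-04 -9.591e-01 -2.830e-01]
 [-2.000e-04  2.830e-01 -9.591e-01]]
rim [0.60622197 0.03372899 0.2377    ]
foot far edge [0.60433938 0.04557805 0.1477    ]
holder [0.61436522 0.05270948 0.018     ]
holder [0.61222635 0.14797022 0.018     ]
px (60, 69, 176, 264) rect [428.2  58.7] [ 82.5 152.6] long axis deg 75.0 circ [428.5  58.5] 85.5
px (293, 146, 364, 221) rect [610.6  48.2] [57.7 63.1] long axis deg 135.9 circ [612.4  50. ] 31.7
px (280, 8, 379, 112) rect [610.2 146.8] [74.3 75. ] long axis deg 69.8 circ [611.5 147. ] 38.5
140 118 120 188
```

Emit:
step_arm --steps '[[[0.9, 0.25, 0], [0, 0, 0]], [[0.8, 0.25, 1], [0, 0, 0]], [[0, 0, 2.5], [0, 0, 0]], [[0, 0, 2.5], [0, 0, 0]], [[0, 0, 2.5], [0, 0, 0]], [[0, 0, 2], [0, 0, 0]], [[0, 0, 1], [0, 0, 0]], [[0, 0, 0.8], [0, 0, 0]], [[0, 0, 0.5], [0, 0, 0]], [[0, 0, 0], [0, 0, 0]], [[0, 0, 0], [0, 0, 0]]]'

```text
clock: 7.7
tool_pos: [0.6102, 0.0487, 0.1112]
eef_rot: [0.708, 0.706, 0.0, 0.0]
contact_force: [-0.7, 0.1, -0.9]
opening: 0.407
finger_force: 15.0
```

Emit:
step_arm --steps '[[[0, 0, 0.4], [0, 0, 0]], [[0, 0, 0.4], [0, 0, 0]], [[0, 0, 0.3], [0, 0, 0]], [[0, 0, 0.3], [0, 0, 0]], [[0, 0, 0.15], [0, 0, 0]], [[0, 0, 0], [0, 0, 0]], [[0, 0, 0], [0, 0, 0]]]'

```text
clock: 8.57
tool_pos: [0.6108, 0.0489, 0.0955]
eef_rot: [0.708, 0.706, 0.001, 0.001]
contact_force: [3.0, 0.4, 2.6]
opening: 0.406
finger_force: 14.8
```

Emit:
step_arm --steps '[[[0, 0, 0], [0, 0, 0]], [[0, 0, 0], [0, 0, 0]], [[0, 0, 0], [0, 0, 0]], [[0, 0, 0], [0, 0, 0]], [[0, 0, -1], [0, 0, 0]], [[0, 0, -2.5], [0, 0, 0]], [[0, 0, -4], [0, 0, 0]], [[0, 0, -4], [0, 0, 0]], [[0, 0, -3], [0, 0, 0]]]' --claw 0.6

```text
clock: 9.7
tool_pos: [0.6102, 0.0488, 0.2428]
eef_rot: [0.708, 0.706, 0.001, 0.001]
contact_force: [0.6, -0.2, -0.5]
opening: 0.799
finger_force: 0.0
```

Emit:
step_arm --steps '[[[-1, -0.4, 0], [0, 0, 0]], [[-2.5, -0.9, 0], [0, 0, 0]], [[-4, -1.4, 0], [0, 0, 0]], [[-4.2, -1.5, 0], [0, 0, 0]], [[-4.2, -1.5, 0], [0, 0, 0]], [[-4.2, -1.5, 0], [0, 0, 0]], [[-4, -1.5, 0], [0, 0, 0]], [[-2.5, -1.0, 0], [0, 0, 0]], [[-1.5, -0.6, 0], [0, 0, 0]], [[-0.5, -0.2, 0], [0, 0, 0]], [[0, 0, 0], [0, 0, 0]]]' --claw 1

```text
clock: 11.08
tool_pos: [0.5042, -0.2362, 0.2401]
eef_rot: [0.708, 0.706, 0.0, -0.0]
contact_force: [0.5, 0.3, 0.8]
opening: 1.001
finger_force: 0.0
```

Run:
```python
from h import *
import pickle
t=snap("top","t1.png"); pickle.dump(t,open("t1.pkl","wb"))
a=cv2.resize(t["img"][195:320,270:450],(800,556),interpolation=cv2.INTER_CUBIC); cv2.imwrite("pics/t1c.png",a[:,:,::-1])
s=snap("wrist","w3.png"); pickle.dump(s,open("w3.pkl","wb")); 
hsv=cv2.cvtColor(s["img"],cv2.COLOR_RGB2HSV); m=(hsv[:,:,1]<90)&(hsv[:,:,2]>80)
blobs(s,m,(200,420,100,300),.046,400)
to(.505,-.236,.071,90,8)
```

```text
px (281, 171, 361, 256) rect [ 504.5 -237.4] [62.6 63.1] long axis deg 135.3 circ [ 504.7 -236.8] 33.9
px (216, 100, 237, 148) rect [ 436.  -168.3] [14.6 33.5] long axis deg 90.0 circ [ 436.  -167.6] 17.6
at [ 0.5046 -0.2356  0.2403] phi 89.95 clock 11.18
[[-0.01, 0.0, 2.12], [0.0, -0.01, -0.01]],[[-0.01, 0.0, 2.12], [0.0, -0.01, -0.01]],[[-0.01, 0.0, 2.12], [0.0, -0.01, -0.01]],[[-0.01, 0.0, 2.12], [0.0, -0.01, -0.01]],[[-0.01, 0.0, 2.12], [0.0, -0.01, -0.01]],[[-0.01, 0.0, 2.12], [0.0, -0.01, -0.01]],[[-0.01, 0.0, 2.12], [0.0, -0.01, -0.01]],[[-0.01, 0.0, 2.12], [0.0, -0.01, -0.01]],
```

View pics/t1c.png

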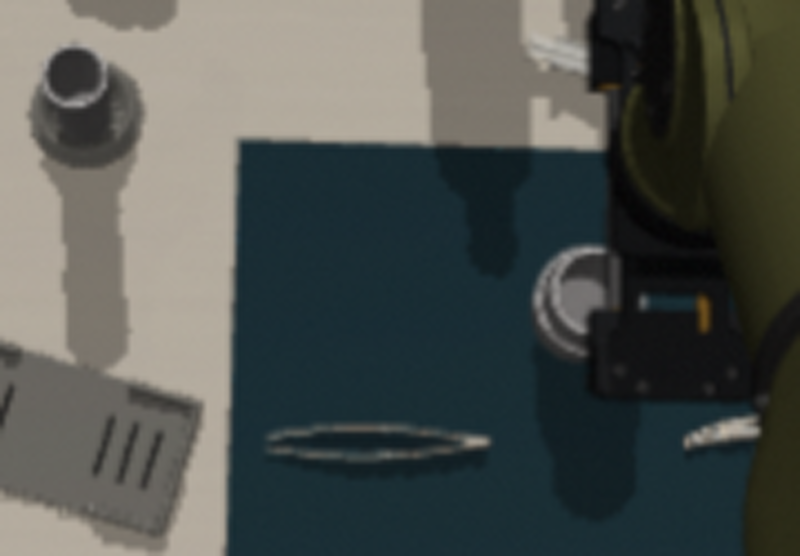

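The small pot stands in its holder (rim at crop 75,75). The large and medium pots are still nested near crop (580,300). Next is the medium pot.

Emit:
step_arm --steps '[[[0, 0, 1], [0, 0, 0]], [[0, 0, 3], [0, 0, 0]], [[0, 0, 3.5], [0, 0, 0]], [[0, 0, 3.5], [0, 0, 0]], [[0, 0, 2.8], [0, 0, 0]], [[0, 0, 1.5], [0, 0, 0]], [[0, 0, 1], [0, 0, 0]], [[0, 0, 0.5], [0, 0, 0]], [[0, 0, 0], [0, 0, 0]], [[0, 0, 0], [0, 0, 0]]]'

```text
clock: 12.42
tool_pos: [0.5044, -0.2373, 0.0729]
eef_rot: [0.708, 0.706, 0.0, 0.001]
contact_force: [-0.1, 0.4, 0.2]
opening: 0.999
finger_force: 0.0
```

Emit:
step_arm --steps '[[[0, 0, 0], [0, 0, 0]], [[0, 0, 0], [0, 0, 0]], [[0, 0, 0], [0, 0, 0]], [[0, 0, 0], [0, 0, 0]], [[0, 0, 0], [0, 0, 0]], [[0, 0, 0], [0, 0, 0]]]' --claw -1 --grip_force 15

```text
clock: 13.18
tool_pos: [0.5039, -0.2371, 0.0722]
eef_rot: [0.708, 0.706, -0.0, -0.0]
contact_force: [0.1, 0.3, 1.4]
opening: 0.539
finger_force: 15.0
```

Emit:
step_arm --steps '[[[0, 0, -1], [0, 0, 0]], [[0, 0, -2], [0, 0, 0]], [[0, 0, -3], [0, 0, 0]], [[0, 0, -3.5], [0, 0, 0]], [[0, 0, -3], [0, 0, 0]], [[0, 0, -1], [0, 0, 0]]]'

```text
clock: 13.92
tool_pos: [0.5049, -0.2373, 0.2093]
eef_rot: [0.708, 0.706, 0.001, 0.002]
contact_force: [-0.1, 0.4, -1.3]
opening: 0.543
finger_force: 15.0
```

Emit:
step_arm --steps '[[[1.4, 0.4, 0], [0, 0, 0]], [[2.5, 0.7, 0], [0, 0, 0]], [[3.5, 1.0, 0], [0, 0, 0]], [[4, 1.1, 0], [0, 0, 0]], [[4, 1.1, 0], [0, 0, 0]], [[4, 1.1, 0], [0, 0, 0]], [[4, 1.1, 0], [0, 0, 0]], [[4, 1.1, 0], [0, 0, 0]], [[4, 1.1, 0], [0, 0, 0]], [[3.5, 0.9, 0], [0, 0, 0]], [[2.3, 0.6, 0], [0, 0, 0]], [[1.2, 0.3, 0], [0, 0, 0]]]'

```text
clock: 15.42
tool_pos: [0.609, 0.1494, 0.2056]
eef_rot: [0.707, 0.707, -0.001, -0.001]
contact_force: [-0.3, -0.8, -0.7]
opening: 0.538
finger_force: 15.0
```

Emit:
step_arm --steps '[[[0, 0, 0], [0, 0, 0]], [[0, 0, 0], [0, 0, 0]]]'

```text
clock: 15.68
tool_pos: [0.6098, 0.145, 0.2067]
eef_rot: [0.709, 0.706, -0.001, 0.0]
contact_force: [-0.2, -0.5, -1.0]
opening: 0.54
finger_force: 15.0
```

Run:
```python
from h import *
import pickle
s=snap("wrist","w4.png"); pickle.dump(s,open("w4.pkl","wb")); print(pose()[0],proj(s,[.601,.295,.012]),proj(s,[.4357,.265,.006]))
v=s["img"].max(2); m=v<125
blobs(s,m,(0,640,0,300),.012,1500);
```

```text
[0.60998857 0.14487524 0.20687014] [306.82887757  -2.13579341] [77.51821986 47.90976047]
px (0, 208, 172, 300) rect [418.1 109.4] [ 82.7 136.4] long axis deg 169.6 circ [416.8 102.9] 76.3
px (263, 158, 382, 300) rect [610.4 128.9] [ 97.8 116.2] long axis deg 89.8 circ [610.4 121.6] 70.5
px (387, 137, 440, 212) rect [676.3 175.1] [37.7 57.5] long axis deg 83.1 circ [682.2 174.8] 30.6
px (542, 0, 640, 300) rect [833.9 181.5] [ 81.6 223.5] long axis deg 90.3 circ [834.3 181.5] 118.8
px (227, 0, 379, 67) rect [597.7 272.7] [ 42. 104.] long axis deg 179.8 circ [597.7 288.8] 52.1
px (48, 0, 125, 155) rect [438.9 243.5] [ 53.9 105.4] long axis deg 85.9 circ [439.9 243.9] 58.1
```

Emit:
step_arm --steps '[[[0.2, -0.1, 1], [0, 0, 0]], [[0, 0, 2.5], [0, 0, 0]], [[0, 0, 3], [0, 0, 0]], [[0, 0, 2.5], [0, 0, 0]], [[0, 0, 1.5], [0, 0, 0]], [[0, 0, 1], [0, 0, 0]], [[0, 0, 0.5], [0, 0, 0]], [[0, 0, 0], [0, 0, 0]], [[0, 0, 0], [0, 0, 0]]]'

```text
clock: 16.85
tool_pos: [0.6097, 0.1488, 0.0879]
eef_rot: [0.708, 0.706, 0.001, 0.0]
contact_force: [0.3, -0.4, 0.0]
opening: 0.54
finger_force: 15.0
```

Emit:
step_arm --steps '[[[-0.2, -0.1, 0.4], [0, 0, 0]], [[0, 0, 0.4], [0, 0, 0]], [[0, 0, 0.3], [0, 0, 0]], [[0, 0, 0.3], [0, 0, 0]], [[0, 0, 0.15], [0, 0, 0]], [[0, 0, 0], [0, 0, 0]], [[0, 0, 0], [0, 0, 0]]]'

```text
clock: 17.73
tool_pos: [0.6082, 0.1468, 0.0722]
eef_rot: [0.708, 0.706, 0.0, 0.0]
contact_force: [-2.0, 0.1, 5.3]
opening: 0.542
finger_force: 14.9
```

Emit:
step_arm --steps '[[[0, 0, 0], [0, 0, 0]], [[0, 0, 0], [0, 0, 0]], [[0, 0, 0], [0, 0, 0]], [[0, 0, 0], [0, 0, 0]], [[0, 0, -1], [0, 0, 0]], [[0, 0, -2.5], [0, 0, 0]], [[0, 0, -4], [0, 0, 0]], [[0, 0, -4], [0, 0, 0]], [[0, 0, -2], [0, 0, 0]]]' --claw 0.8

```text
clock: 18.85
tool_pos: [0.6091, 0.1471, 0.2099]
eef_rot: [0.708, 0.706, 0.002, 0.001]
contact_force: [0.4, 0.6, 0.3]
opening: 0.899
finger_force: 0.0
```

Emit:
step_arm --steps '[[[-1.5, -0.4, 0], [0, 0, 0]], [[-3, -0.8, 0], [0, 0, 0]], [[-4, -1.1, 0], [0, 0, 0]], [[-4.3, -1.2, 0], [0, 0, 0]], [[-4.3, -1.2, 0], [0, 0, 0]], [[-4.3, -1.2, 0], [0, 0, 0]], [[-4.3, -1.2, 0], [0, 0, 0]], [[-4.3, -1.2, 0], [0, 0, 0]], [[-4, -1.0, 0], [0, 0, 0]], [[-2.8, -0.7, 0], [0, 0, 0]], [[-1.6, -0.3, 0], [0, 0, 0]], [[0, 0, 0], [0, 0, 0]]]' --claw 1

```text
clock: 20.35
tool_pos: [0.5031, -0.2381, 0.2061]
eef_rot: [0.709, 0.705, -0.0, -0.0]
contact_force: [-0.4, 0.3, 0.5]
opening: 1.001
finger_force: 0.0
```

Run:
```python
from h import *
import pickle
t=snap("side","s1.png")
s=snap("wrist","w5.png")
hsv=cv2.cvtColor(s["img"],cv2.COLOR_RGB2HSV); m=(hsv[:,:,1]<90)&(hsv[:,:,2]>80)
blobs(s,m,(200,420,100,300),.046,400)
to(.504,-.2365,.041,90,8)
```

```text
px (278, 176, 366, 267) rect [ 504.6 -237.1] [62.2 63.2] long axis deg 47.0 circ [ 504.3 -235.7] 33.1
px (207, 100, 229, 150) rect [ 437. -169.] [13.8 31.3] long axis deg 89.9 circ [ 437.  -168.2] 16.4
at [ 0.5042 -0.2356  0.2065] phi 89.92 clock 20.45
[[-0.01, -0.0, 2.07], [0.0, -0.01, -0.01]],[[-0.01, -0.0, 2.07], [0.0, -0.01, -0.01]],[[-0.01, -0.0, 2.07], [0.0, -0.01, -0.01]],[[-0.01, -0.0, 2.07], [0.0, -0.01, -0.01]],[[-0.01, -0.0, 2.07], [0.0, -0.01, -0.01]],[[-0.01, -0.0, 2.07], [0.0, -0.01, -0.01]],[[-0.01, -0.0, 2.07], [0.0, -0.01, -0.01]],[[-0.01, -0.0, 2.07], [0.0, -0.01, -0.01]],
```

View pics/s1.png

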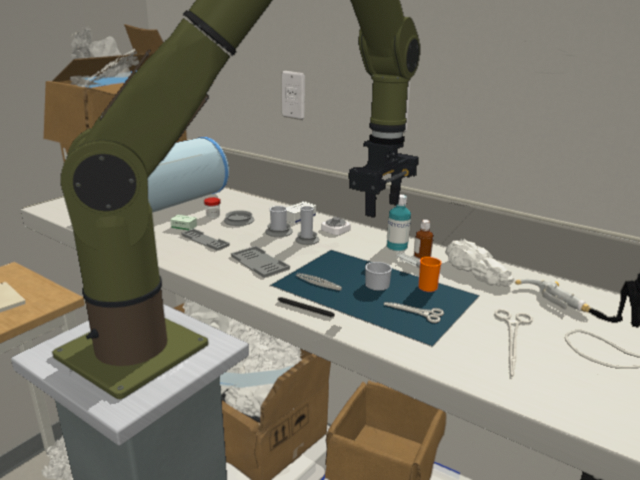

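The small pot (307,222) and medium pot (278,218) stand in their holders. The large pot remains at (378,276).

Emit:
step_arm --steps '[[[0, 0, 1], [0, 0, 0]], [[0, 0, 3], [0, 0, 0]], [[0, 0, 3.5], [0, 0, 0]], [[0, 0, 3.5], [0, 0, 0]], [[0, 0, 2.6], [0, 0, 0]], [[0, 0, 1.4], [0, 0, 0]], [[0, 0, 0.8], [0, 0, 0]], [[0, 0, 0.6], [0, 0, 0]], [[0, 0, 0], [0, 0, 0]], [[0, 0, 0], [0, 0, 0]]]'

```text
clock: 21.7
tool_pos: [0.5044, -0.2373, 0.0433]
eef_rot: [0.708, 0.706, 0.0, 0.001]
contact_force: [0.2, 0.2, -0.5]
opening: 1.001
finger_force: 0.0
```

Emit:
step_arm --steps '[[[0, 0, 0], [0, 0, 0]], [[0, 0, 0], [0, 0, 0]], [[0, 0, 0], [0, 0, 0]], [[0, 0, 0], [0, 0, 0]], [[0, 0, 0], [0, 0, 0]], [[0, 0, 0], [0, 0, 0]]]' --claw -1 --grip_force 15

```text
clock: 22.45
tool_pos: [0.504, -0.2371, 0.0429]
eef_rot: [0.708, 0.706, -0.0, 0.0]
contact_force: [-0.6, 0.3, 3.5]
opening: 0.676
finger_force: 14.9
```

Emit:
step_arm --steps '[[[0, 0, -1], [0, 0, 0]], [[0, 0, -2], [0, 0, 0]], [[0, 0, -3], [0, 0, 0]], [[0, 0, -3.5], [0, 0, 0]], [[0, 0, -3], [0, 0, 0]], [[0, 0, -1.5], [0, 0, 0]]]'

```text
clock: 23.2
tool_pos: [0.5045, -0.2372, 0.1845]
eef_rot: [0.708, 0.706, 0.001, 0.001]
contact_force: [-0.3, -0.4, -0.6]
opening: 0.672
finger_force: 15.0
```

Emit:
step_arm --steps '[[[1.5, 0.3, 0], [0, 0, 0]], [[3, 0.6, 0], [0, 0, 0]], [[4, 0.8, 0], [0, 0, 0]], [[4.5, 0.9, 0], [0, 0, 0]], [[4.5, 0.9, 0], [0, 0, 0]], [[4.5, 0.9, 0], [0, 0, 0]], [[4.5, 0.9, 0], [0, 0, 0]], [[4.5, 0.9, 0], [0, 0, 0]], [[4.5, 0.9, 0], [0, 0, 0]], [[4, 0.8, 0], [0, 0, 0]], [[3, 0.6, 0], [0, 0, 0]], [[1.5, 0.3, 0], [0, 0, 0]]]'

```text
clock: 24.7
tool_pos: [0.5918, 0.2059, 0.1812]
eef_rot: [0.707, 0.707, -0.001, -0.001]
contact_force: [0.0, -1.2, -2.1]
opening: 0.674
finger_force: 15.0
```

Emit:
step_arm --steps '[[[0, 0, 0], [0, 0, 0]], [[0, 0, 0], [0, 0, 0]]]'

```text
clock: 24.95
tool_pos: [0.5931, 0.2006, 0.1821]
eef_rot: [0.709, 0.705, -0.001, 0.0]
contact_force: [0.5, -0.2, -0.7]
opening: 0.676
finger_force: 15.0
```

Run:
```python
from h import *
import pickle
s=snap("wrist","w6.png"); pickle.dump(s,open("w6.pkl","wb")); print(pose()[0],proj(s,[.603,.2955,.012]))
v=s["img"].max(2); m=v<125
blobs(s,m,(215,415,20,210),.012,1500)
to(.603,.2955,.08,90,6)
```

```text
[0.59325643 0.20045408 0.18233227] [334.86574237  80.79066959]
px (249, 20, 406, 146) rect [597.5 292.9] [ 78.2 104. ] long axis deg 179.8 circ [597.3 295.3] 52.5
at [0.5933 0.2005 0.1823] phi 89.7 clock 25.0
[[1.59, 0.16, 1.7], [-0.01, 0.02, -0.05]],[[1.59, 0.16, 1.7], [-0.01, 0.02, -0.05]],[[1.59, 0.16, 1.7], [-0.01, 0.02, -0.05]],[[1.59, 0.16, 1.7], [-0.01, 0.02, -0.05]],[[1.59, 0.16, 1.7], [-0.01, 0.02, -0.05]],[[1.58, 0.16, 1.7], [-0.01, 0.02, -0.05]],
```

View pics/w6.png

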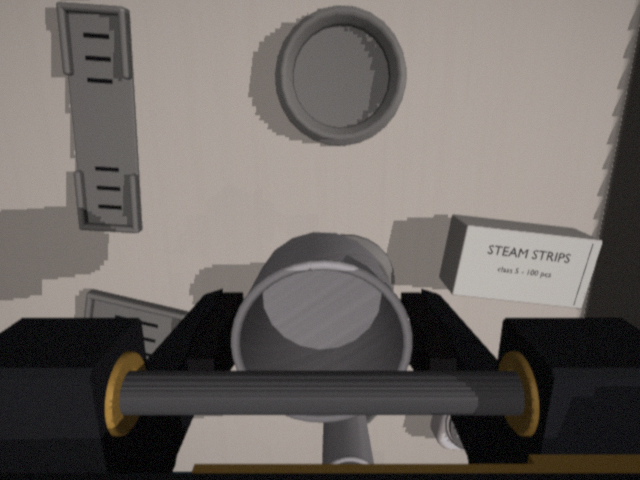

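holder_large is centred near (341,76) and the narrow tray near (101,117). The held pot is level in the jaws.

Emit:
step_arm --steps '[[[1.6, 0.2, 0], [0, 0, 0]], [[2.6, 0.3, 0], [0, 0, 0]], [[2.6, 0.3, 0], [0, 0, 0]], [[1.8, 0.2, 0], [0, 0, 0]], [[1, 0.1, 0.5], [0, 0, 0]], [[0, 0, 2], [0, 0, 0]], [[0, 0, 3], [0, 0, 0]], [[0, 0, 3], [0, 0, 0]], [[0, 0, 1.5], [0, 0, 0]], [[0, 0, 0.8], [0, 0, 0]], [[0, 0, 0.4], [0, 0, 0]], [[0, 0, 0], [0, 0, 0]]]'

```text
clock: 26.5
tool_pos: [0.605, 0.2988, 0.0712]
eef_rot: [0.708, 0.706, 0.0, 0.0]
contact_force: [-0.4, -0.3, -1.3]
opening: 0.676
finger_force: 15.0
```

Run:
```python
from h import *
import pickle
to(.604,.2965,.046,90,6)
s=pickle.load(open("w6.pkl","rb"));v=s["img"].max(2)
blobs(s,v<125,(55,146,0,235),.006,1500)
for u,w in((59,3),(129,6),(142,230),(83,232)): print(onz(s,u,w,.008).round(4))
```

```text
at [0.605  0.2988 0.0712] phi 89.82 clock 26.5
[[-0.04, -0.02, 0.42], [0.01, -0.0, -0.03]],[[-0.04, -0.02, 0.42], [0.01, -0.0, -0.03]],[[-0.04, -0.02, 0.42], [0.01, -0.0, -0.03]],[[-0.04, -0.02, 0.42], [0.01, -0.0, -0.03]],[[-0.04, -0.02, 0.42], [0.01, -0.0, -0.03]],[[-0.04, -0.02, 0.42], [0.01, -0.0, -0.03]],
px (55, 1, 143, 235) rect [431.9 265.2] [ 65.6 158.2] long axis deg 85.8 circ [430.5 264.7] 84.6
[0.4258 0.3433 0.008 ]
[0.4705 0.3414 0.008 ]
[0.4601 0.1921 0.008 ]
[0.4159 0.1907 0.008 ]
```

Emit:
step_arm --steps '[[[-0.2, -0.1, 0.5], [0, 0, 0]], [[0, 0, 0.5], [0, 0, 0]], [[0, 0, 0.5], [0, 0, 0]], [[0, 0, 0.4], [0, 0, 0]], [[0, 0, 0.3], [0, 0, 0]], [[0, 0, 0.3], [0, 0, 0]], [[0, 0, 0.1], [0, 0, 0]], [[0, 0, 0], [0, 0, 0]], [[0, 0, 0], [0, 0, 0]]]'

```text
clock: 27.62
tool_pos: [0.6037, 0.2968, 0.0459]
eef_rot: [0.708, 0.706, 0.0, 0.0]
contact_force: [-1.3, -1.1, 6.4]
opening: 0.676
finger_force: 14.8
```

Emit:
step_arm --steps '[[[0, 0, 0], [0, 0, 0]], [[0, 0, 0], [0, 0, 0]], [[0, 0, 0], [0, 0, 0]], [[0, 0, 0], [0, 0, 0]], [[0, 0, -1], [0, 0, 0]], [[0, 0, -2.5], [0, 0, 0]], [[0, 0, -4], [0, 0, 0]], [[0, 0, -4], [0, 0, 0]], [[0, 0, -3], [0, 0, 0]], [[0, 0, -1.5], [0, 0, 0]]]' --claw 1

```text
clock: 28.88
tool_pos: [0.6043, 0.2971, 0.2072]
eef_rot: [0.708, 0.706, 0.002, 0.0]
contact_force: [0.4, 0.5, 0.5]
opening: 1.001
finger_force: 0.0
```

Emit:
step_arm --steps '[[[-1.5, -0.6, 0], [0, 0, 0]], [[-3, -1.2, 0], [0, 0, 0]], [[-4, -1.7, 0], [0, 0, 0]], [[-4.5, -1.9, 0], [0, 0, 0]], [[-4.5, -1.9, 0], [0, 0, 0]], [[-4.5, -1.9, 0], [0, 0, 0]], [[-4.5, -1.9, 0], [0, 0, 0]], [[-4.5, -1.9, 0], [0, 0, 0]], [[-4.5, -1.9, 0], [0, 0, 0]], [[-3.5, -1.5, 0], [0, 0, 0]], [[-2.0, -0.9, 0], [0, 0, 0]], [[-1, -0.4, 0], [0, 0, 0]]]'

```text
clock: 30.38
tool_pos: [0.4245, -0.124, 0.2045]
eef_rot: [0.709, 0.705, -0.0, -0.0]
contact_force: [-1.1, 0.1, -0.3]
opening: 1.0
finger_force: 0.0
```

Emit:
step_arm --steps '[[[0, 0, 0], [0, 0, 0]], [[0, 0, 0], [0, 0, 0]]]'

```text
clock: 30.62
tool_pos: [0.426, -0.1217, 0.2048]
eef_rot: [0.708, 0.707, 0.001, 0.0]
contact_force: [-0.1, -0.5, 0.3]
opening: 1.002
finger_force: 0.0
```

Run:
```python
from h import *
import pickle
s=snap("wrist","w7.png"); pickle.dump(s,open("w7.pkl","wb")); print(pose()[0],pose()[2],proj(s,[.425,-.1244,.006]))
hsv=cv2.cvtColor(s["img"],cv2.COLOR_RGB2HSV); m=(hsv[:,:,1]<100)&(hsv[:,:,2]>75)
m=cv2.morphologyEx(m.astype(np.uint8),cv2.MORPH_CLOSE,np.ones((5,5)))
blobs(s,m,(270,400,90,360),.006,150)
```

```text
[ 0.42600583 -0.1216182   0.2047669 ] 89.94523517109174 [318.86837175 215.01216898]
px (365, 286, 400, 348) rect [ 479.  -214.5] [29.  58.4] long axis deg 93.0 circ [ 484.7 -214.2] 29.8
px (270, 90, 400, 360) rect [ 439.  -142.8] [107.1 227.8] long axis deg 88.0 circ [ 432.8 -142.2] 122.9
```

View pics/w7.png

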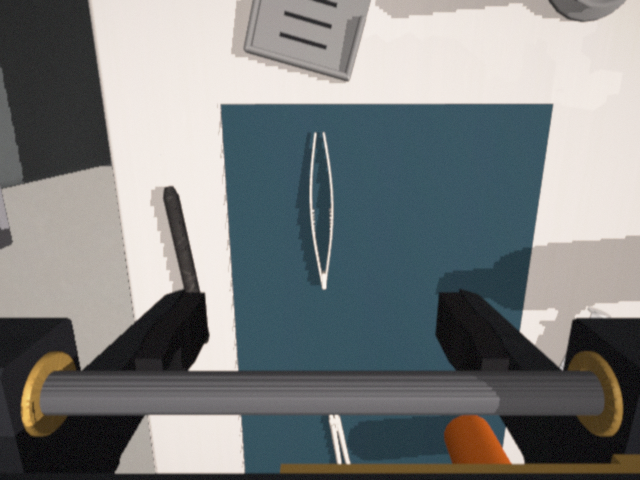

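The forceps run from (318,132) to (324,289), directly below the jaws.

Emit:
step_arm --steps '[[[0, 0, 1], [0, 0, -1]], [[0, 0, 3], [0, 0, -1]], [[0, 0, 4], [0, 0, 0]], [[0, 0, 4], [0, 0, 0]], [[0, 0, 2.5], [0, 0, 0]], [[0, 0, 1.5], [0, 0, 0]], [[0, 0, 0.7], [0, 0, 0]], [[0, 0, 0.3], [0, 0, 0]], [[0, 0, 0], [0, 0, 0]], [[0, 0, 0], [0, 0, 0]]]' --claw 0.4

```text
clock: 31.92
tool_pos: [0.4263, -0.1233, 0.0429]
eef_rot: [0.695, 0.719, -0.001, -0.001]
contact_force: [-0.2, 0.1, -0.2]
opening: 0.699
finger_force: 0.0
```

Emit:
step_arm --steps '[[[0, 0, 0.8], [0, 0, 0]], [[0, 0, 0.6], [0, 0, 0]], [[0, 0, 0.4], [0, 0, 0]], [[0, 0, 0.2], [0, 0, 0]], [[0, 0, 0], [0, 0, 0]], [[0, 0, 0], [0, 0, 0]]]'

```text
clock: 32.67
tool_pos: [0.4264, -0.1239, 0.0256]
eef_rot: [0.696, 0.718, -0.002, -0.001]
contact_force: [-0.4, 0.6, 0.4]
opening: 0.702
finger_force: 0.0
```

Emit:
step_arm --steps '[[[0, 0, 0.2], [0, 0, 0]], [[0, 0, 0], [0, 0, 0]], [[0, 0, 0], [0, 0, 0]]]'

```text
clock: 33.05
tool_pos: [0.4263, -0.1239, 0.0235]
eef_rot: [0.696, 0.718, -0.002, -0.001]
contact_force: [-0.0, -0.1, 0.4]
opening: 0.702
finger_force: 0.0
```

Emit:
step_arm --steps '[[[0, 0, 0.1], [0, 0, 0]], [[0, 0, 0], [0, 0, 0]], [[0, 0, 0], [0, 0, 0]]]'

```text
clock: 33.42
tool_pos: [0.4263, -0.1239, 0.0225]
eef_rot: [0.696, 0.718, -0.002, -0.001]
contact_force: [-0.4, 0.1, -0.2]
opening: 0.698
finger_force: 0.0
```

Emit:
step_arm --steps '[[[0, 0, 0], [0, 0, 0]], [[0, 0, 0], [0, 0, 0]], [[0, 0, 0], [0, 0, 0]], [[0, 0, 0], [0, 0, 0]], [[0, 0, 0], [0, 0, 0]], [[0, 0, 0], [0, 0, 0]], [[0, 0, 0], [0, 0, 0]]]' --claw -1 --grip_force 15

```text
clock: 34.3
tool_pos: [0.4263, -0.1239, 0.0225]
eef_rot: [0.696, 0.718, -0.002, -0.001]
contact_force: [-0.9, -0.0, -0.7]
opening: 0.19
finger_force: 15.0
```

Emit:
step_arm --steps '[[[0, 0, -1], [0, 0, 0]], [[0, 0, -2.5], [0, 0, 0]], [[0, 0, -3], [0, 0, 0]], [[0, 0, -3], [0, 0, 0]], [[0, 0, -1.5], [0, 0, 0]], [[0, 0, 0], [0, 0, 0]]]'

```text
clock: 35.05
tool_pos: [0.4294, -0.1263, 0.1134]
eef_rot: [0.697, 0.717, -0.001, 0.006]
contact_force: [-0.3, 0.2, -0.7]
opening: 0.194
finger_force: 15.0
```

Run:
```python
from h import *
to(.4395,.236,.13,85.8,12)
```

```text
at [ 0.4294 -0.1263  0.1134] phi 91.69 clock 35.05
[[3.01, 0.17, -0.17], [0.03, 0.05, 0.49]],[[3.02, 0.15, -0.17], [0.03, 0.05, 0.49]],[[3.02, 0.12, -0.16], [0.03, 0.05, 0.49]],[[3.02, 0.1, -0.16], [0.03, 0.05, 0.49]],[[3.02, 0.07, -0.16], [0.03, 0.05, 0.49]],[[3.02, 0.04, -0.16], [0.03, 0.05, 0.49]],[[3.02, 0.02, -0.15], [0.03, 0.05, 0.49]],[[3.02, -0.01, -0.15], [0.03, 0.05, 0.49]],[[3.02, -0.03, -0.15], [0.03, 0.05, 0.49]],[[3.02, -0.06, -0.15], [0.03, 0.05, 0.49]],[[3.02, -0.08, -0.14], [0.03, 0.05, 0.49]],[[3.02, -0.11, -0.14], [0.03, 0.05, 0.49]],
```

Emit:
step_arm --steps '[[[1, 0.1, -0.1], [0, 0, 0.5]], [[2.2, 0.1, -0.2], [0, 0, 0.5]], [[3.2, 0.1, -0.2], [0, 0, 0.5]], [[3.6, 0.1, -0.2], [0, 0, 0.5]], [[3.6, 0.1, -0.2], [0, 0, 0.5]], [[3.6, 0, -0.2], [0, 0, 0.5]], [[3.6, 0, -0.2], [0, 0, 0.5]], [[3.6, 0, -0.2], [0, 0, 0.5]], [[3.6, 0, -0.2], [0, 0, 0.5]], [[3.6, 0, 0], [0, 0, 0.5]], [[2.6, 0, 0], [0, 0, 0.5]], [[1.5, 0, 0], [0, 0, 0.4]]]'

```text
clock: 36.55
tool_pos: [0.4397, 0.2332, 0.1254]
eef_rot: [0.731, 0.682, -0.002, 0.005]
contact_force: [-0.2, 1.2, 0.1]
opening: 0.192
finger_force: 15.0
```

Emit:
step_arm --steps '[[[0, 0, 0], [0, 0, 0]], [[0, 0, 0], [0, 0, 0]]]'

```text
clock: 36.8
tool_pos: [0.4404, 0.2294, 0.1258]
eef_rot: [0.733, 0.681, -0.003, 0.006]
contact_force: [-0.4, -0.3, -0.7]
opening: 0.188
finger_force: 15.0
```

Run:
```python
from h import *
import pickle
s=snap("wrist","w8.png"); pickle.dump(s,open("w8.pkl","wb"))
to(.4395,.266,.05,85.8,8)
```

```text
at [0.4405 0.2293 0.1259] phi 85.77 clock 36.85
[[0.47, -0.05, 0.94], [0.03, 0.08, -0.0]],[[0.47, -0.05, 0.94], [0.03, 0.08, -0.0]],[[0.46, -0.05, 0.94], [0.03, 0.08, -0.0]],[[0.46, -0.05, 0.95], [0.03, 0.08, -0.0]],[[0.46, -0.05, 0.95], [0.03, 0.08, -0.0]],[[0.46, -0.05, 0.95], [0.03, 0.08, -0.0]],[[0.46, -0.05, 0.95], [0.03, 0.08, -0.0]],[[0.46, -0.05, 0.95], [0.03, 0.08, -0.0]],
```

View pics/w8.png

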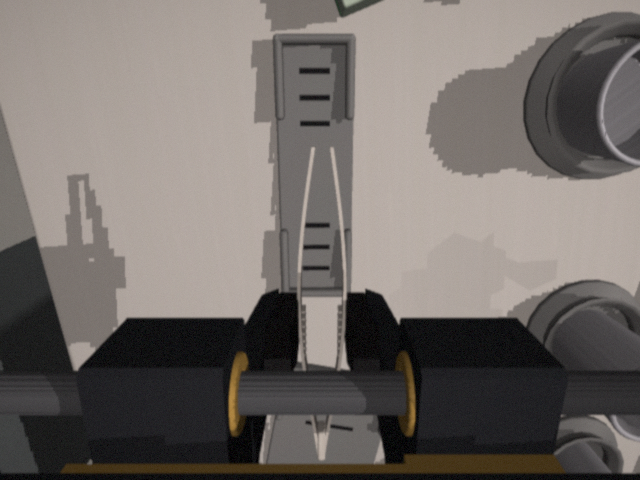

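The forceps are held straight. The narrow tray's corners are about (274,36), (355,36), (348,293) and (285,293).

Run:
```python
from h import *
import pickle
s=pickle.load(open("w8.pkl","rb"))
P=[onz(s,u,w,.01)[:2] for u,w in((274,36),(355,36),(348,293),(285,293))]
print(np.round(P,4),np.mean(P,0)); print("forceps tip end",onz(s,322,150,.111), "jaw mid",onz(s,321,300,.111))
```

```text
[[0.425  0.3428]
 [0.4674 0.3398]
 [0.4558 0.1931]
 [0.4163 0.196 ]] [0.44112478 0.26792387]
forceps tip end [0.44595835 0.29147323 0.111     ] jaw mid [0.44168536 0.23738234 0.111     ]
```

Emit:
step_arm --steps '[[[1.0, -0.1, 0], [0, 0, 0]], [[1.5, -0.2, 0], [0, 0, 0]], [[1.0, -0.1, 1], [0, 0, 0]], [[0.2, 0, 2], [0, 0, 0]], [[0, 0, 2], [0, 0, 0]], [[0, 0, 1.5], [0, 0, 0]], [[0, 0, 0.8], [0, 0, 0]], [[0, 0, 0.4], [0, 0, 0]], [[0, 0, 0], [0, 0, 0]], [[0, 0, 0], [0, 0, 0]]]'

```text
clock: 38.1
tool_pos: [0.4399, 0.2676, 0.0493]
eef_rot: [0.732, 0.681, -0.001, 0.005]
contact_force: [0.5, -1.4, -1.1]
opening: 0.197
finger_force: 15.0
```

Run:
```python
from h import *
to(.4392,.266,.0247,85.8,4)
```

```text
at [0.4399 0.2676 0.0493] phi 85.84 clock 38.1
[[-0.04, -0.02, 0.61], [0.08, 0.13, 0.01]],[[-0.04, -0.02, 0.61], [0.08, 0.13, 0.01]],[[-0.04, -0.02, 0.61], [0.08, 0.13, 0.01]],[[-0.04, -0.02, 0.61], [0.08, 0.13, 0.01]],
```

Emit:
step_arm --steps '[[[-0.1, -0.1, 0.6], [0.1, 0.2, 0]], [[0, 0, 0.6], [0.1, 0.2, 0]], [[0, 0, 0.5], [0.1, 0.1, 0]], [[0, 0, 0.4], [0, 0, 0]], [[0, 0, 0.2], [0, 0, 0]], [[0, 0, 0], [0, 0, 0]], [[0, 0, 0], [0, 0, 0]], [[0, 0, 0], [0, 0, 0]]]'

```text
clock: 39.1
tool_pos: [0.4387, 0.2665, 0.026]
eef_rot: [0.732, 0.681, -0.0, 0.0]
contact_force: [0.2, 0.9, -0.8]
opening: 0.195
finger_force: 15.0
```

Emit:
step_arm --steps '[[[0, 0, 0.1], [0, 0, 0]], [[0, 0, 0.1], [0, 0, 0]], [[0, 0, 0], [0, 0, 0]], [[0, 0, 0], [0, 0, 0]]]'

```text
clock: 39.6
tool_pos: [0.4387, 0.2665, 0.0244]
eef_rot: [0.732, 0.681, -0.0, 0.0]
contact_force: [-0.3, -0.3, 6.3]
opening: 0.198
finger_force: 15.0
```

Emit:
step_arm --steps '[[[0, 0, 0], [0, 0, 0]], [[0, 0, 0], [0, 0, 0]], [[0, 0, 0], [0, 0, 0]], [[0, 0, 0], [0, 0, 0]], [[0, 0, -1], [0, 0, 0]], [[0, 0, -2.5], [0, 0, 0]], [[0, 0, -4], [0, 0, 0]], [[0, 0, -4], [0, 0, 0]], [[0, 0, -4], [0, 0, 0]], [[0, 0, -2], [0, 0, 0]], [[0, 0, -0.5], [0, 0, 0]]]' --claw 0.2

```text
clock: 40.98
tool_pos: [0.4391, 0.2667, 0.2055]
eef_rot: [0.732, 0.681, 0.001, 0.0]
contact_force: [0.5, -0.4, -0.3]
opening: 0.601
finger_force: 0.0
```

Run:
```python
from h import *
import pickle
a=pickle.load(open("top0.pkl","rb")); w=pickle.load(open("w1.pkl","rb"))
for s,box in((a,(425,460,225,255)),(w,(345,420,255,340))):
    hsv=cv2.cvtColor(s["img"],cv2.COLOR_RGB2HSV)
    blobs(s,(hsv[:,:,0]<18)&(hsv[:,:,1]>150),box,.068,40)
    blobs(s,(hsv[:,:,0]<18)&(hsv[:,:,1]>150),box,.002,40)
print("rim w1",onz(w,382,306,.068),"left/right edges",onz(w,356,306,.068),onz(w,408,306,.068),"rim top",onz(a,320+443/3.52,225+47/3.52,.068),onz(a,320+407/3.52,225+47/3.52,.068))
s=snap("top","t2.png"); 
cv2.imwrite("pics/t2c.png",cv2.resize(s["img"][195:320,140:320],(800,556),interpolation=cv2.INTER_CUBIC)[:,:,::-1])
to(.449,-.31,.2,97.4,18)
```

```text
px (431, 228, 455, 252) rect [ 556.5 -333. ] [48.2 63. ] long axis deg 135.4 circ [ 555.7 -333.7] 32.0
px (431, 228, 455, 252) rect [ 571.3 -347.2] [50.7 66.2] long axis deg 135.4 circ [ 570.5 -347.9] 33.6
px (354, 262, 409, 333) rect [ 563.2 -327.3] [47.2 68.3] long axis deg 93.7 circ [ 561.1 -327.5] 34.9
px (354, 262, 409, 333) rect [ 573.3 -357.4] [56.4 81.6] long axis deg 93.7 circ [ 570.7 -357.6] 41.7
rim w1 [ 0.56429513 -0.33529361  0.068     ] left/right edges [ 0.54119843 -0.33523999  0.068     ] [ 0.58738826 -0.33534735  0.068     ] rim top [ 0.5600496  -0.34190777  0.068     ] [ 0.55924409 -0.31657796  0.068     ]
at [0.439  0.2665 0.2051] phi 85.83 clock 41.02
[[-3.19, 0.29, 0.03], [0.0, 0.0, -0.64]],[[-3.19, 0.25, 0.03], [0.0, 0.0, -0.64]],[[-3.2, 0.22, 0.03], [0.0, 0.0, -0.64]],[[-3.2, 0.18, 0.03], [0.0, 0.0, -0.64]],[[-3.2, 0.14, 0.03], [0.0, 0.0, -0.64]],[[-3.2, 0.11, 0.03], [0.0, 0.0, -0.64]],[[-3.2, 0.07, 0.03], [0.0, 0.0, -0.64]],[[-3.2, 0.04, 0.03], [0.0, 0.0, -0.64]],[[-3.2, 0.0, 0.03], [0.0, 0.0, -0.64]],[[-3.2, -0.03, 0.03], [0.0, 0.0, -0.64]],[[-3.2, -0.07, 0.03], [0.0, 0.0, -0.64]],[[-3.2, -0.11, 0.03], [0.0, 0.0, -0.64]],[[-3.2, -0.14, 0.03], [0.0, 0.0, -0.64]],[[-3.2, -0.18, 0.03], [0.0, 0.0, -0.64]],[[-3.2, -0.21, 0.03], [0.0, 0.0, -0.64]],[[-3.19, -0.25, 0.03], [0.0, 0.0, -0.64]],[[-3.19, -0.29, 0.03], [0.0, 0.0, -0.64]],[[-3.19, -0.32, 0.03], [0.0, 0.0, -0.64]],
```

View pics/t2c.png

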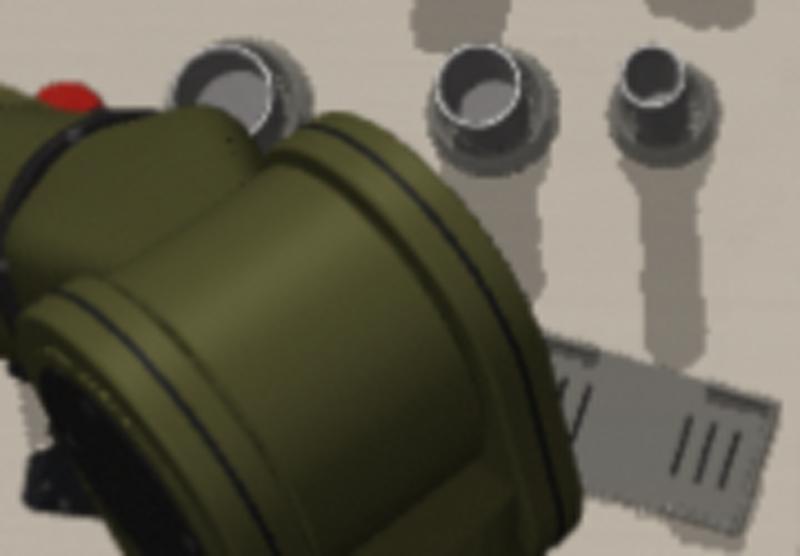

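All three pots stand in their holders (crop rims at 225,95; 478,85; 652,75). The gripper body could just touch the orange cup's rim during the clamp grasp. I'll offset the grasp 10 mm away from it and let the closing jaws centre the clamp.

Emit:
step_arm --steps '[[[-1.5, 0.1, 0], [0, 0, -0.6]], [[-3, 0.2, 0], [0, 0, -0.7]], [[-4, 0.2, 0], [0, 0, -0.7]], [[-4.2, 0.2, 0], [0, 0, -0.7]], [[-4.2, 0.2, 0], [0, 0, -0.7]], [[-4.2, 0.2, 0], [0, 0, -0.7]], [[-4.2, 0.1, 0], [0, 0, -0.7]], [[-4.2, 0.1, 0], [0, 0, -0.7]], [[-4.2, 0.1, 0], [0, 0, -0.7]], [[-4.2, 0, 0], [0, 0, -0.7]], [[-4.2, 0, 0], [0, 0, -0.7]], [[-4.2, -0.1, 0], [0, 0, -0.7]]]' --claw 1

```text
clock: 42.52
tool_pos: [0.4493, -0.1986, 0.203]
eef_rot: [0.681, 0.732, -0.001, -0.001]
contact_force: [0.9, -0.9, 0.6]
opening: 1.0
finger_force: 0.0
```

Emit:
step_arm --steps '[[[-4, -0.1, 0], [0, 0, -0.7]], [[-3.5, -0.2, 0], [0, 0, -0.7]], [[-2.5, -0.2, 0], [0, 0, -0.7]], [[-1.5, -0.1, 0], [0, 0, -0.7]], [[0, 0, 0], [0, 0, -0.7]], [[0, 0, 0], [0, 0, -0.7]], [[0, 0, 0], [0, 0, 0]]]'

```text
clock: 43.4
tool_pos: [0.4548, -0.3106, 0.2041]
eef_rot: [0.653, 0.757, -0.0, -0.0]
contact_force: [-0.1, 0.7, -0.3]
opening: 1.001
finger_force: 0.0
```

Run:
```python
from h import *
to(.436,-.3585,.05,98.5,8)
```

```text
at [ 0.4548 -0.3106  0.2041] phi 98.46 clock 43.4
[[-0.56, -0.32, 1.93], [-0.01, 0.0, -0.0]],[[-0.56, -0.32, 1.93], [-0.01, 0.0, -0.0]],[[-0.56, -0.32, 1.93], [-0.01, 0.0, -0.0]],[[-0.56, -0.32, 1.93], [-0.01, 0.0, -0.0]],[[-0.56, -0.32, 1.93], [-0.01, 0.0, -0.0]],[[-0.56, -0.32, 1.93], [-0.01, 0.0, -0.0]],[[-0.56, -0.32, 1.93], [-0.01, 0.0, -0.0]],[[-0.56, -0.32, 1.93], [-0.01, 0.0, -0.0]],
```

Emit:
step_arm --steps '[[[-1.2, -0.7, 0], [0, 0, 0]], [[-2, -1.1, 0], [0, 0, 0]], [[-1.3, -0.75, 0.5], [0, 0, 0]], [[0, 0, 2.5], [0, 0, 0]], [[0, 0, 3.3], [0, 0, 0]], [[0, 0, 3.3], [0, 0, 0]], [[0, 0, 2.5], [0, 0, 0]], [[0, 0, 1.5], [0, 0, 0]], [[0, 0, 1], [0, 0, 0]], [[0, 0, 0.7], [0, 0, 0]], [[0, 0, 0], [0, 0, 0]], [[0, 0, 0], [0, 0, 0]]]'

```text
clock: 44.9
tool_pos: [0.4366, -0.3602, 0.0519]
eef_rot: [0.654, 0.757, -0.0, 0.001]
contact_force: [-0.1, -0.2, -0.5]
opening: 1.0
finger_force: 0.0
```

Run:
```python
from h import *
s=snap("wrist","w9.png")
to(.436,-.3585,.0225,98.5,4)
```

```text
at [ 0.4366 -0.3602  0.0519] phi 98.35 clock 44.95
[[0.05, -0.01, 0.73], [0.01, 0.02, -0.04]],[[0.05, -0.01, 0.73], [0.01, 0.02, -0.04]],[[0.05, -0.01, 0.73], [0.01, 0.02, -0.04]],[[0.05, -0.01, 0.73], [0.01, 0.02, -0.04]],
```

View pics/w9.png

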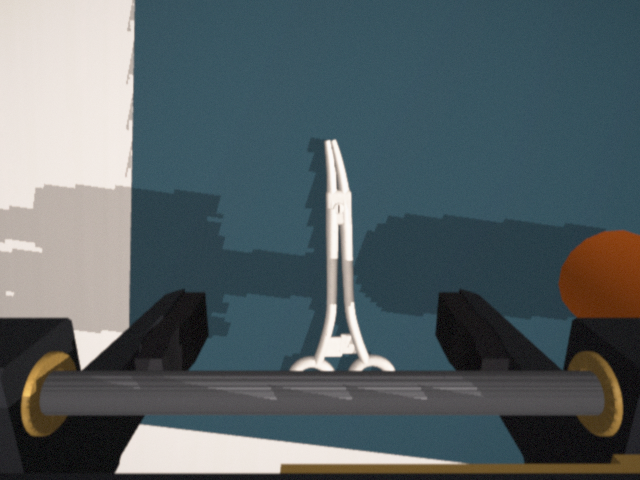

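The clamp lies parallel to the jaws, shanks near (340,280), between the open fingers. The orange cup at (610,270) clears the gripper.

Emit:
step_arm --steps '[[[0.1, 0, 0.8], [0, 0, 0]], [[0.1, 0, 0.8], [0, 0, 0]], [[0, 0, 0.6], [0, 0, 0]], [[0, 0, 0.4], [0, 0, 0]], [[0, 0, 0.2], [0, 0, 0]], [[0, 0, 0], [0, 0, 0]], [[0, 0, 0], [0, 0, 0]], [[0, 0, 0], [0, 0, 0]]]'

```text
clock: 45.95
tool_pos: [0.436, -0.3581, 0.0235]
eef_rot: [0.654, 0.757, -0.0, 0.0]
contact_force: [-0.1, -0.4, -0.2]
opening: 1.001
finger_force: 0.0
```

Emit:
step_arm --steps '[[[0, 0, 0.1], [0, 0, 0]], [[0, 0, 0], [0, 0, 0]], [[0, 0, 0], [0, 0, 0]]]' --claw 0.2

```text
clock: 46.32
tool_pos: [0.4359, -0.3581, 0.0223]
eef_rot: [0.654, 0.757, -0.0, 0.0]
contact_force: [-1.0, 0.8, -0.1]
opening: 0.684
finger_force: 0.0
```

Emit:
step_arm --steps '[[[0, 0, 0], [0, 0, 0]], [[0, 0, 0], [0, 0, 0]], [[0, 0, 0], [0, 0, 0]], [[0, 0, 0], [0, 0, 0]], [[0, 0, 0], [0, 0, 0]], [[0, 0, 0], [0, 0, 0]], [[0, 0, 0], [0, 0, 0]], [[0, 0, 0], [0, 0, 0]]]' --claw -1 --grip_force 15

```text
clock: 47.32
tool_pos: [0.436, -0.358, 0.0223]
eef_rot: [0.654, 0.757, -0.0, 0.0]
contact_force: [-0.3, 0.2, 0.7]
opening: 0.21
finger_force: 14.2
```

Emit:
step_arm --steps '[[[0, 0, -0.8], [0, 0, 0]], [[0, 0, -2], [0, 0, 0]], [[0, 0, -3], [0, 0, 0]], [[0, 0, -3], [0, 0, 0]], [[0, 0, -1.5], [0, 0, 0]], [[0, 0, -0.5], [0, 0, 0]], [[0, 0, 0], [0, 0, 0]]]'

```text
clock: 48.2
tool_pos: [0.4356, -0.358, 0.1301]
eef_rot: [0.654, 0.757, -0.0, 0.0]
contact_force: [0.1, 0.6, -0.5]
opening: 0.207
finger_force: 14.2
```

Run:
```python
from h import *
to(.4263,.02,.13,75,12)
```

```text
at [ 0.4356 -0.358   0.1301] phi 98.34 clock 48.2
[[3.13, 0.38, -0.0], [-0.0, 0.0, 1.95]],[[3.14, 0.27, -0.0], [-0.0, 0.0, 1.95]],[[3.15, 0.17, -0.0], [-0.0, 0.0, 1.95]],[[3.15, 0.06, -0.0], [-0.0, 0.0, 1.95]],[[3.15, -0.05, -0.0], [-0.0, 0.0, 1.95]],[[3.15, -0.15, -0.0], [-0.0, 0.0, 1.95]],[[3.14, -0.26, 0.0], [-0.0, 0.0, 1.95]],[[3.13, -0.37, 0.0], [-0.0, 0.0, 1.95]],[[3.12, -0.47, 0.0], [-0.0, 0.0, 1.95]],[[3.1, -0.58, 0.0], [-0.0, 0.0, 1.95]],[[3.08, -0.68, 0.0], [-0.0, 0.0, 1.95]],[[3.05, -0.79, 0.0], [-0.0, 0.0, 1.95]],
```

Emit:
step_arm --steps '[[[1.5, 0.2, 0], [0, 0, 1.5]], [[2.5, 0.3, 0], [0, 0, 2]], [[3.3, 0.2, 0], [0, 0, 2]], [[3.6, 0.1, 0], [0, 0, 2]], [[3.6, 0, 0], [0, 0, 2]], [[3.6, -0.1, 0], [0, 0, 2]], [[3.6, -0.3, 0], [0, 0, 2]], [[3.6, -0.4, 0], [0, 0, 2]], [[3.6, -0.5, 0], [0, 0, 2]], [[3.5, -0.6, 0], [0, 0, 2]], [[2.5, -0.5, 0], [0, 0, 2]], [[1.5, -0.4, 0], [0, 0, 1.8]]]'

```text
clock: 49.7
tool_pos: [0.4298, 0.0103, 0.1293]
eef_rot: [0.793, 0.61, -0.001, -0.0]
contact_force: [-0.3, -0.3, 0.0]
opening: 0.204
finger_force: 14.2
```

Emit:
step_arm --steps '[[[0, 0, 0], [0, 0, 0]], [[0, 0, 0], [0, 0, 0]]]'

```text
clock: 49.95
tool_pos: [0.4298, 0.0076, 0.1296]
eef_rot: [0.793, 0.609, -0.001, 0.0]
contact_force: [-0.2, -0.9, -0.8]
opening: 0.204
finger_force: 14.2
```

Run:
```python
from h import *
import pickle
s=snap("wrist","w10.png"); pickle.dump(s,open("w10.pkl","wb"))
to(.4263,.058,.05,75,8)
```

```text
at [0.4299 0.0075 0.1297] phi 74.99 clock 50.0
[[0.6, -0.21, 1.0], [-0.01, 0.01, -0.0]],[[0.6, -0.21, 1.0], [-0.01, 0.01, -0.0]],[[0.6, -0.21, 1.0], [-0.01, 0.01, -0.0]],[[0.6, -0.21, 1.0], [-0.01, 0.01, -0.0]],[[0.6, -0.21, 1.0], [-0.01, 0.01, -0.0]],[[0.6, -0.21, 1.0], [-0.01, 0.01, -0.0]],[[0.6, -0.21, 1.0], [-0.01, 0.01, -0.0]],[[0.6, -0.21, 1.0], [-0.01, 0.01, -0.0]],
```

View pics/w10.png

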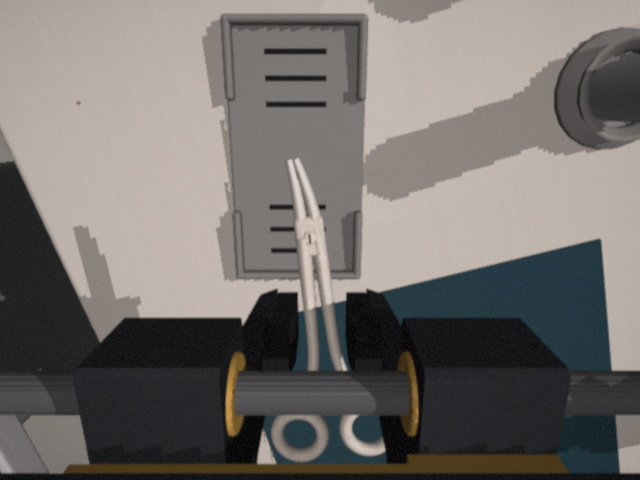

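The clamp is held slightly turned: tip (295,160), rings (300,437) and (366,433). The tray corners are about (222,16), (367,16), (360,277) and (236,277).

Run:
```python
from h import *
import pickle
s=pickle.load(open("w10.pkl","rb"))
P=np.array([onz(s,u,w,.01)[:2] for u,w in((222,16),(367,16),(360,277),(236,277))]); print("tray",P.round(4).tolist(),P.mean(0))
e=(P[0]+P[1]-P[2]-P[3])/2; print("tray axis",np.degrees(np.arctan2(e[1],e[0])),np.linalg.norm(e))
z=.113; T=onz(s,295,159,z)[:2]; A=onz(s,300,437,z)[:2]; B=onz(s,366,433,z)[:2]; m=(A+B)/2; d=T-m
print("tip",T,"rings",A,B,"len",np.linalg.norm(d),"axis",np.degrees(np.arctan2(d[1],d[0])),"ring perp",np.degrees(np.arctan2(*(B-A)[::-1]))+90)
u=d/np.linalg.norm(d); print("origin",m+50.5e-3*u,"tcp",pose()[0], "TCP px plane bias jaw mid", onz(s,322,320,.13))
```

```text
tray [[0.4113, 0.1406], [0.4855, 0.1209], [0.4476, -0.0224], [0.372, -0.0023]] [0.42911559 0.05921831]
tray axis 74.89407567210266 0.14820030980824586
tip [0.4371476  0.06716935] rings [ 0.40783747 -0.04301635] [ 0.43479251 -0.04808763] len 0.1138278127940863 axis 82.00465398197456 ring perp 79.34501239374265
origin [0.42833917 0.00445712] tcp [0.42988009 0.00747345 0.12970072] TCP px plane bias jaw mid [0.43276613 0.01518765 0.13      ]
```

Emit:
step_arm --steps '[[[1.0, -0.3, 0], [0, 0, 0]], [[1.6, -0.5, 0], [0, 0, 0]], [[1.6, -0.5, 0], [0, 0, 0]], [[0.9, -0.3, 0.5], [0, 0, 1]], [[0, 0, 1.5], [0, 0, 1]], [[0, 0, 2], [0, 0, 1]], [[0, 0, 2], [0, 0, 1]], [[0, 0, 1.2], [0, 0, 1]], [[0, 0, 0.6], [0, 0, 0]], [[0, 0, 0.3], [0, 0, 0]], [[0, 0, 0], [0, 0, 0]], [[0, 0, 0], [0, 0, 0]]]'

```text
clock: 51.5
tool_pos: [0.4293, 0.062, 0.0534]
eef_rot: [0.818, 0.575, -0.001, 0.0]
contact_force: [-0.4, -0.5, -0.4]
opening: 0.204
finger_force: 14.2
```

Run:
```python
from h import *
import pickle
s=snap("wrist","w11.png"); pickle.dump(s,open("w11.pkl","wb"))
to(.4275,.0612,.0243,70,4)
```

```text
at [0.4293 0.062  0.0535] phi 70.23 clock 51.55
[[-0.03, -0.04, 0.73], [-0.01, 0.03, 0.06]],[[-0.03, -0.04, 0.73], [-0.01, 0.03, 0.06]],[[-0.03, -0.04, 0.73], [-0.01, 0.03, 0.06]],[[-0.03, -0.04, 0.73], [-0.01, 0.03, 0.06]],
```

View pics/w11.png

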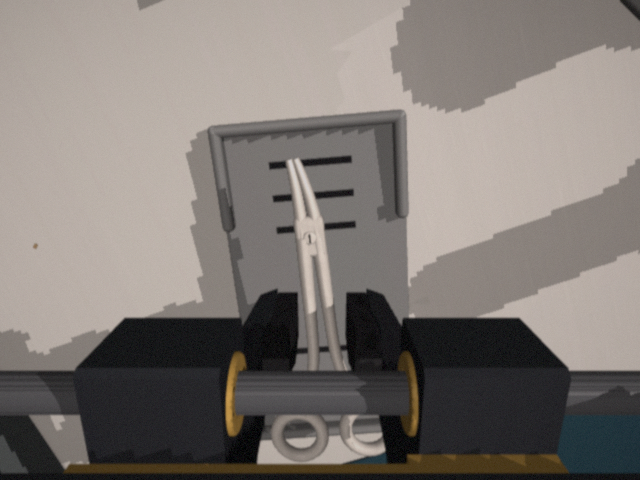

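The clamp hovers over the tray, tip at (293,160). The tray's far corners are at (211,130) and (405,113).

Run:
```python
from h import *
import pickle
s=pickle.load(open("w11.pkl","rb")); a=np.radians(75); ux=np.array([np.cos(a),np.sin(a)]); uy=np.array([np.sin(a),-np.cos(a)])
f=lambda u,w,z:onz(s,u,w,z)[:2]
L,Rr=f(211,130,.01),f(405,113,.01); c=(L+Rr)/2-ux*.076; print("width",np.linalg.norm(L-Rr),"tray centre",c)
z=.0365; T=f(293,159,z);A=f(299,438,z);B=f(364,434,z);m=(A+B)/2
for n,p in(("tip",T),("ringA",A),("ringB",B),("lock",f(309,238,z)),("tcp",pose()[0][:2])): print(n,((p-c)@ux*1e3).round(1),((p-c)@uy*1e3).round(1))
```

```text
width 0.07622532538730552 tray centre [0.42906667 0.05728787]
tip 64.6 -5.1
ringA -49.8 -14.2
ringB -50.0 12.9
lock 36.4 -2.2
tcp 4.6 -1.0
```

Emit:
step_arm --steps '[[[-0.1, 0, 0.6], [0, 0, 0]], [[0, 0, 0.7], [0, 0, 0]], [[0, 0, 0.6], [0, 0, 0]], [[0, 0, 0.4], [0, 0, 0]], [[0, 0, 0.3], [0, 0, 0]], [[0, 0, 0.1], [0, 0, 0]], [[0, 0, 0], [0, 0, 0]], [[0, 0, 0], [0, 0, 0]], [[0, 0, 0], [0, 0, 0]]]'

```text
clock: 52.68
tool_pos: [0.4289, 0.0609, 0.0265]
eef_rot: [0.818, 0.575, -0.001, 0.0]
contact_force: [-0.5, 0.2, -0.6]
opening: 0.202
finger_force: 14.2
```

Emit:
step_arm --steps '[[[0, 0, 0.1], [0, 0, 0]], [[0, 0, 0.1], [0, 0, 0]], [[0, 0, 0], [0, 0, 0]], [[0, 0, 0], [0, 0, 0]]]'

```text
clock: 53.18
tool_pos: [0.4288, 0.0609, 0.0243]
eef_rot: [0.818, 0.575, -0.001, 0.0]
contact_force: [-0.3, -0.6, -0.8]
opening: 0.203
finger_force: 14.2
```

Emit:
step_arm --steps '[[[0, 0, 0.05], [0, 0, 0]], [[0, 0, 0.05], [0, 0, 0]], [[0, 0, 0], [0, 0, 0]], [[0, 0, 0], [0, 0, 0]]]'

```text
clock: 53.68
tool_pos: [0.4288, 0.0609, 0.024]
eef_rot: [0.818, 0.575, -0.001, 0.0]
contact_force: [-0.8, -0.5, 9.4]
opening: 0.208
finger_force: 14.2
```

Contact. Release, rise and back away for a look.

Emit:
step_arm --steps '[[[0, 0, 0], [0, 0, 0]], [[0, 0, 0], [0, 0, 0]], [[0, 0, 0], [0, 0, 0]], [[0, 0, 0], [0, 0, 0]], [[0, 0, -1], [0, 0, 0]], [[0, 0, -2.5], [0, 0, 0]], [[0, 0, -4], [0, 0, 0]], [[0, 0, -4], [0, 0, 0]], [[0, 0, -4], [0, 0, 0]], [[0, 0, -2], [0, 0, 0]], [[0, 0, 0], [0, 0, 0]]]' --claw 0.2

```text
clock: 55.05
tool_pos: [0.4317, 0.0601, 0.1813]
eef_rot: [0.819, 0.574, 0.001, 0.004]
contact_force: [0.3, 0.2, 0.3]
opening: 0.6
finger_force: 0.0
```

Emit:
step_arm --steps '[[[-2, 0, 0], [0, 0, 0]], [[-4, 0, 0], [0, 0, 0]], [[-4.5, 0, 0], [0, 0, 0]], [[-4.5, 0, 0], [0, 0, 0]], [[-4.5, 0, 0], [0, 0, 0]], [[-4.5, 0, 0], [0, 0, 0]], [[-4, 0, 0], [0, 0, 0]], [[-2, 0, 0], [0, 0, 0]], [[0, 0, 0], [0, 0, 0]], [[0, 0, 0], [0, 0, 0]]]'

```text
clock: 56.3
tool_pos: [0.3295, -0.2208, 0.1816]
eef_rot: [0.818, 0.575, -0.0, 0.003]
contact_force: [-0.1, -0.1, -0.3]
opening: 0.601
finger_force: 0.0
```

Run:
```python
from h import *
import pickle
s=snap("top","t3.png"); pickle.dump(s,open("t3.pkl","wb"))
cv2.imwrite("pics/t3c.png",cv2.resize(s["img"][195:320,140:320],(800,556),interpolation=cv2.INTER_CUBIC)[:,:,::-1])
hsv=cv2.cvtColor(s["img"],cv2.COLOR_RGB2HSV); v=hsv[:,:,2]
blobs(s,v>115,(253,312,273,312),.008,10,cv2.RETR_CCOMP); print("f"); blobs(s,v>110,(174,228,277,293),.009,10)
print(pose()[0],sensors.get_state()["contact_force"])
```

```text
px (308, 301, 312, 312) rect [390.5 -16.8] [ 7.1 25.9] long axis deg 165.4 circ [391.4 -13.4] 12.9
px (253, 301, 289, 312) rect [388.2  83.5] [24.9 87.4] long axis deg 92.0 circ [388.2  83.5] 45.5
px (259, 285, 308, 307) rect [415.4  54.3] [ 50.2 120.6] long axis deg 90.1 circ [424.   54.8] 61.2
px (295, 299, 304, 306) rect [401.1  12.4] [15.8 17.6] long axis deg 47.0 circ [400.5  13. ] 10.3
px (279, 290, 293, 296) rect [423.4  47.5] [10.6 33.2] long axis deg 83.7 circ [423.1  47.6] 16.7
px (298, 287, 307, 295) rect [428.8   6. ] [15.8 17.7] long axis deg 46.9 circ [428.2   6.6] 10.3
px (275, 273, 312, 284) rect [460.1  30.5] [25.2 90.4] long axis deg 91.8 circ [460.1  30.5] 46.9
f
[ 0.32966467 -0.22070223  0.1817597 ] [-0.34294554  0.4783463  -0.25117873]
```

View pics/t3c.png

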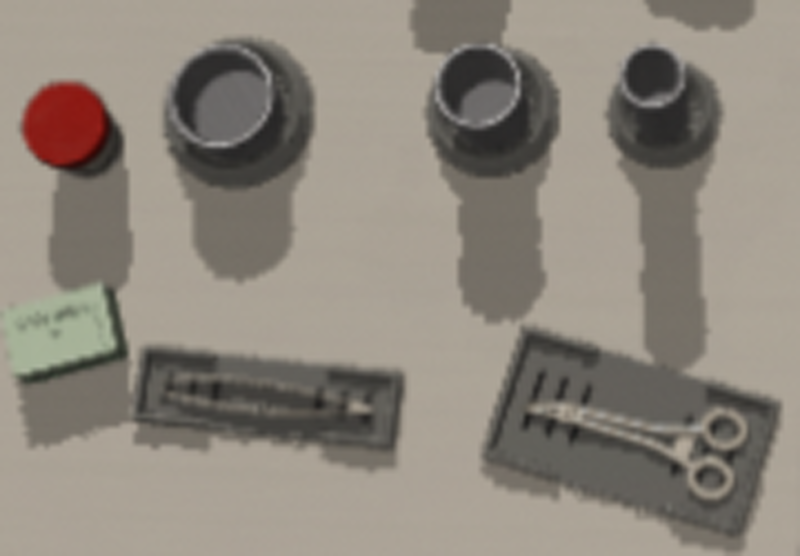

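Run:
```python
from h import *
import pickle
s=pickle.load(open("t3.pkl","rb")); k=4.447
for n,u,v,z in(("L",221,95,.049),("M",478,86,.071),("S",653,76,.095)): print(n,onz(s,140+u/k,195+v/k,z).round(4))
```

```text
L [0.6011 0.294  0.049 ]
M [0.6045 0.1447 0.071 ]
S [0.6065 0.0464 0.095 ]
```

```bash
python3 -c "
from plant import finish_job; print(finish_job())"
```

```text
the job is handed in; nothing more can be done
None
```

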